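Dip the track-cleaner tank and show the gauge rod

TASK

Turn the lever of the tank's vent cock to half open (45 degrees, the middle mark) and leave it there, then take the gauge rod from its wooden cradle, push it down the tank's slanted guide tube until its collar stops on the tube's mouth, and draw it right out again. Finish while still holding the rod in the gripper, level and still, with its tip a few centimetres above the middle of the white reading tile and touching nothing else. Leave the other things on the board where they are.

Things in the scene. Friction and masses are not known exactly. Their poses are not given: they have to be found in the camera images.
- vent_lever (a joint): Vent cock lever on a vertical axis at the tank's +y side, rad: 0 closed (points along the tank's +x), growing counter-clockwise from above, 0.785 half open, 1.571 fully open (along the tank's +y, away from it). Friction of about 0.12 N m keeps it where it is left. Starts at 0 to 0.4. A white disc (radius 34 mm) under it has black marks at closed, half and open.
- lever_grip (a point): Point on the steel lever to grip, 52 mm from its turning axis, half-way up the bar; x runs along the lever to its free end, z up. The bar is 10 mm wide, 14 mm high and reaches 72 mm from the axis. The cock's body and pipe lie under it within 25 mm of the axis; below and beside the bar at this point is free.
- lever_pivot (a point): Point on the lever's vertical turning axis, at the same height as lever_grip (105 mm above the table); axes as the tank's.
- tank: Aluminium tank fixed to the table, 100 mm (x) by 130 mm (y) by 100 mm high, with a 10 mm high filler cap on top; origin at the centre of its underside, x out through the face with the guide tube (away from the robot), z up. The vent cock's axis stands 120 mm from its centre along +y.
- guide_tube: Brass tube fixed to the tank's +x face, rising outwards at 40 degrees to the horizontal; origin at the centre of its mouth (100 mm along the tank's x, 120 mm up), z along its axis outwards and up. Bore 12 mm, over the last 12 mm widening to 20 mm at the mouth; 18 mm outside, rim 26 mm. About 65 mm stands outside the tank. Inside it is open deeper than the rod reaches.
- rod_grip (a point): Point to grip on the rod's black square handle, on the rod's axis; x runs along the rod to the tip. The handle is 16 by 16 mm and reaches from 42 mm ahead of this point (collar) to 52 mm behind it. In the cradle the rod is level, its axis 50 mm above the table, tip towards the robot, handle sides upright. It weighs 60 to 130 g, mostly near the collar.
- rod_stop (a point): Centre of the collar's stop face, on the rod's axis, 48 mm ahead of rod_grip; the collar is 28 mm wide and 6 mm thick, just behind this face. Axes as rod_grip.
- rod_tip (a point): Tip of the gauge rod, on its axis, 110 mm ahead of rod_stop and 158 mm ahead of rod_grip; the steel shaft is 8 mm thick. Axes as rod_grip.
- cradle: Wooden cradle fixed to the table, base 220 by 60 by 10 mm, origin at the centre of its underside, x towards the rod's tip; rod_stop lies above it within 5 mm. Two slotted posts, 40 mm wide and up to 58 mm high, carry the rod: one 85 mm along +x under the shaft, one 91 mm along -x under the handle's end, both about 15 mm long. The rod lifts straight up.
- tile_top (a point): Centre of the top face of the white reading tile, fixed to the table, 80 mm by 80 mm and 12 mm thick; z up.
- pliers: Bystander: pliers with red grips lying flat, 150 mm long, 15 mm high; origin near the pivot, at the underside.
- screwdriver: Bystander: screwdriver lying flat, 150 mm long.
- wagon: Bystander: grey model goods wagon, 110 mm by 33 mm, 41 mm high; origin at the centre of its underside.
- hut: Bystander: model lineside hut, 58 mm by 50 mm, 45 mm high; origin at the centre of its underside.
- ballast_jar: Bystander: glass jar with a steel lid, 56 mm wide, 65 mm high; origin at the centre of its underside.
- brush: Bystander: brush lying flat, 160 mm long.
- spool: Bystander: wooden disc, 44 mm wide, 30 mm high; origin at the centre of its underside.
Not all that is in view belongs to the job. There is more than one size of the part that bears rod_grip; the job needs the smaller. Several things look just like the cradle: the one meant starts nearest to the robot's base.

How it is judged:
On the way, in this order (a step that is already met when the one before it is completed fails the run):
1. the vent lever stands at half open, 45 degrees within 7, with the gauge rod still out of the tube (value of joint vent_lever between 0.665 and 0.905 rad and distance between rod_tip and guide_tube above 0.03 m), for 0.3 s.
2. the gauge rod is in the guide tube with its collar on the mouth (within 3 mm), the vent lever still at half open (value of joint vent_lever between 0.665 and 0.905 rad and z of rod_stop in the frame of guide_tube below 0.003 m and distance between rod_stop and guide_tube below 0.007 m and angle between the x axis of rod_tip and the z axis of guide_tube, either way round below 0.12 rad), for 0.2 s.
3. the rod is drawn right out of the tube, held by the gripper (contact force between the fingers and gauge_rod above 1 N and z of rod_tip in the frame of guide_tube above 0.005 m), for 0.1 s.
At the end, for the whole second after the job is handed in: The gripper holds the rod still and level (axis within 7 degrees of horizontal), its tip within 30 mm of above the tile's centre and 15 to 100 mm above the tile's top; the rod touches neither tile, cradle, tank nor bystanders; the vent lever is at 45 degrees within 7 (value of joint vent_lever between 0.665 and 0.905 rad and contact force between the fingers and gauge_rod above 1 N and horizontal distance between rod_tip and tile_top below 0.03 m and z of rod_tip in the frame of tile_top between 0.015 and 0.1 m and angle between rod_tip's own x axis and vertical between 1.4508 and 1.6908 rad and linear speed of gauge_rod below 0.03 m/s and contact force between gauge_rod and tile below 0.05 N and contact force between gauge_rod and cradle below 0.05 N and contact force between gauge_rod and tank below 0.05 N and contact force between gauge_rod and pliers below 0.05 N and contact force between gauge_rod and screwdriver below 0.05 N and contact force between gauge_rod and wagon below 0.05 N and contact force between gauge_rod and hut below 0.05 N and contact force between gauge_rod and ballast_jar below 0.05 N and contact force between gauge_rod and brush below 0.05 N and contact force between gauge_rod and spool below 0.05 N); the arm keeps its last pose, push and grip.
It fails at once if a bystander (pliers, screwdriver, wagon, hut, jar, brush or spool) is moved by more than 30 mm (distance of any of pliers, screwdriver, wagon, hut, ballast_jar, brush, spool from where it was at the start of the episode above 0.03 m).
It also fails if it takes over 72 s, if anything falls off the work surface, if the arm or the gripper's body presses on something with over 40 N, if the wrist force passes 120 N, or if a joint passes its speed limit or range.

ROBOT

A 6-joint arm with a two-finger parallel gripper is mounted at the origin on the work surface. World frame = base frame: x ahead of the robot, y to its left, z up, the work surface at z = 0. Lengths are in m, angles in rad, forces in N, time in s.
With the tool pointing down it reaches from about 0.3 to 0.875 m from the base axis. Payload 4.2 kg.
Tool frame: the origin (TCP) lies at the very end of the fingers, on their centre line; the grasp point (between the pads) lies ctrl.grip_depth behind it (ctrl.grip_depth is the distance from the TCP to the grasp point, in m); z points along the fingers, y is the direction in which the jaws open and shut (so a half turn about z gives the same grasp; the last joint's range is limited). The gripper opens to 85 mm and grips with 20 to 120 N. Pads are 22 mm wide; open, the fingers measure 114 mm over their backs; the gripper's body (76 mm by 85 mm) begins 54 mm behind the grasp point. The pads swing forward as they close: fully open they stand 13 mm farther back than shut.
Start: joints at [-1.137, 0.32, 1.565, -0, 1.257, -0.02], TCP at [0.252, -0.517, 0.231] pointing down, gripper open.
Joint ranges: [-3.11, 3.11], [-0.84, 2.01], [0.21, 2.61], [-1.34, 4.49], [0.05, 2.63], [-2.56, 2.56]. Speed limits (rad/s): [2.57, 2.57, 3.14, 3.14, 3.14, 3.14].

INTERFACE

Orientations are given as a unit quaternion [x, y, z, w].
In Python, from station import status, optics, ctrl, spotter gives the robot as it stands. The module is installed in compiled form; this text tells all that it offers.
- The arm moves only by the shell command python3 -m inch 'ROWS'. ROWS is JSON, one flat list of numbers, 7 for each row, row after row: the shift along the tool's x, y, z each as a share of 10 cm, from -1 to 1, then the turn, a rotation vector about the tool's x, y, z each as a share of 1.5 rad, from -1 to 1, then the gripper's target within -1 to 1 (fully open at 1, half-way at 0, shut at -1). A call has 1 to 12 rows; each row is the pose to reach, as a shift and turn from the pose measured when the call began, along the tool's axes at that moment; what a row does not reach only later rows make up. A row lasts 1/8 s, in which the tool goes at most 62.5 mm and 10.7 degrees, less where a joint would pass 70% of its speed; a pose out of reach is approached as far as the arm can. A call with a number of a shift or a turn outside -1 to 1 is refused whole. A call with a gripper value outside its range is refused whole. The fingers move at their own pace and stop on an object; the grip force is fixed at half the most. Time passes only in rows, so rows that repeat a pose let the fingers close. It gives the time, the measured TCP pose, the force and the opening at its end, in the units of the state.
- status.state(): the state, without advancing time (a new reading comes with each control period).
- optics.camera(name): name is "scene" or "side" or "wrist"; returns a dict with "pixels" (400x640x3 uint8, red, green, blue), "z_map" (400x640 float32, m along the optical axis (not along the pixel's ray), 0 where there is no reading), "K" (3x3 intrinsics, pixels), "D" ([k1, k2, p1, p2, k3] as OpenCV has them; the pictures are not rectified), "pose" (4x4, takes a point from camera to world coordinates). Camera axes: x right, y down, z forward; pixel columns grow to the right and rows downward; lengths in m; the calibration is good to about 2 mm. A picture is of the moment at which its call begins.
- ctrl.hand_in(): hands the job in, once; it reports no verdict.
Trained networks look in the newest picture that a camera, given by its name, has taken for a name from the list of things; names that differ only in an ending like _2 or _b are one class to them, and where a whole thing is asked for, a point or a joint stands for the part that bears it (a point fixed in the world has none). Each returns a list of dicts, best first, with "conf" (0 to 1); they miss things now and then, are a little off and sometimes report something else, mostly with a low value. They report only what shows in the picture. A call takes as long as a camera call. They do not tell look-alikes from the thing itself.
- spotter.search_frame(query, camera): "location" ([x, y, z] in m, in the coordinates of the camera as it stood for that picture, good to about 4 mm: the middle of the surface that is visible of it).
- spotter.mark_of(query, camera): "location" ([x, y, z] in m, in the coordinates of the camera as it stood for that picture, good to about 4 mm: a listed point, or the origin of a listed thing).
The state is a dict: "clock": time; "q": joint angles; "qd": joint speeds; "tau": joint torques, N m; "tcp_pos": TCP position; "tool_rot": TCP orientation; "wrist_force": force on the tool from outside, world axes, zero at the start; "moment": the same for the moment, N m; "finger_gap": opening from 0.0 (shut) to 1.0 (fully open).
Only numpy, scipy, OpenCV 4.12 (cv2) and the standard library are available. Lean on these libraries where they do the work, as an engineer would, in place of code of your own. Each camera call takes 0.05 s, during which the arm holds its last target.

## Working session

There is one attempt and no reset: what is moved stays moved. The work goes in short steps, Python scripts to look and compute and a shell command to move; the robot and the scene stay as the last step left them, time stands still between calls to the robot, and variables do not carry over. Pictures are saved under pics/ and viewed, and the job is handed in when it is done.

```bash
mkdir -p pics; ls
cat > h.py <<'E'
import numpy as np, cv2
from station import status, optics, ctrl, spotter
from scipy.spatial.transform import Rotation as R
def w(c,p): return (c["pose"]@np.r_[p,1])[:3]
def shot(n,f):
    c=optics.camera(n); cv2.imwrite("pics/"+f,c["pixels"][:,:,::-1]); return c
def px(c,P):
    T=np.linalg.inv(c["pose"]); p=(T@np.r_[P,1])[:3]
    return cv2.projectPoints(p[None],np.zeros(3),np.zeros(3),c["K"],np.array(c["D"],float))[0].ravel()
def unproj(c,u,v,z=None,h=None):
    n=cv2.undistortPoints(np.array([[[u,v]]],float),c["K"],np.array(c["D"],float)).ravel()
    if h is not None:
        d=c["pose"][:3,:3]@np.r_[n,1]; o=c["pose"][:3,3]; return o+d*(h-o[2])/d[2]
    if z is None: z=c["z_map"][int(round(v)),int(round(u))]
    return w(c,np.r_[n*z,z])
E
python3 - <<'E'
from h import *
print(ctrl.grip_depth, status.state())
for n in ("scene","side"):
    c=shot(n,n+"0.png"); print(n,c["pose"].round(3).tolist())
    for q in ["vent_lever","lever_grip","lever_pivot","tank","guide_tube","rod_grip","rod_stop","rod_tip","cradle","tile_top","pliers","screwdriver","wagon","hut","ballast_jar","brush","spool"]:
        print(q,[(round(d["conf"],2),w(c,d["location"]).round(3).tolist(),px(c,w(c,d["location"])).round().astype(int).tolist()) for d in spotter.mark_of(q,n)])
E
```

```text
pics
0.0187 {'clock': 0.0, 'q': array([-1.13699372e+00,  3.20284107e-01,  1.56569972e+00,  3.32386282e-05,
        1.25740437e+00, -2.00382130e-02]), 'qd': array([-2.88400221e-04, -6.86859943e-04,  7.91122836e-05,  6.17598990e-04,
       -3.47125189e-04,  6.29014112e-04]), 'tau': array([ 2.91984012e-03, -4.15524173e+01, -2.34160691e+01,  3.81181044e-04,
        8.06106225e-03, -9.22088049e-06]), 'tcp_pos': array([ 0.25187587, -0.51635271,  0.23047871]), 'tool_rot': array([ 9.74364617e-01,  2.24972857e-01, -1.68943049e-04, -8.81875899e-04]), 'wrist_force': array([-0.47402724, -0.14098354, -0.34903574]), 'moment': array([ 0.03495435, -0.02083338,  0.03698819]), 'finger_gap': 0.9952751999838205}
scene [[0.761, 0.369, -0.534, 1.173], [0.649, -0.435, 0.624, -0.949], [-0.002, -0.821, -0.57, 0.858], [0.0, 0.0, 0.0, 1.0]]Traceback (most recent call last):
  File "<stdin>", line 6, in <module>
ValueError: it knows: ballast_jar, brush, cradle, guide_tube, hut, lever_grip, lever_pivot, pliers, rod_grip, rod_stop, rod_tip, screwdriver, spool, tank, tile_top, wagon
```

Run:
```python
from h import *
for n in ("scene","side"):
    c=shot(n,n+"1.png"); print(n,c["pose"].round(3).tolist())
    for q in ["lever_grip","lever_pivot","tank","guide_tube","rod_grip","rod_stop","rod_tip","cradle","tile_top","pliers","screwdriver","wagon","hut","ballast_jar","brush","spool"]:
        print(q,[(round(d["conf"],2),w(c,d["location"]).round(3).tolist(),px(c,w(c,d["location"])).round().astype(int).tolist()) for d in spotter.mark_of(q,n)])
```

```text
scene [[0.761, 0.369, -0.534, 1.173], [0.649, -0.435, 0.624, -0.949], [-0.002, -0.821, -0.57, 0.858], [0.0, 0.0, 0.0, 1.0]]
lever_grip [(0.45, [0.475, 0.277, 0.103], [391, 155])]
lever_pivot [(0.72, [0.429, 0.261, 0.105], [379, 152]), (0.47, [0.444, -0.066, 0.009], [328, 212])]
tank [(0.79, [0.461, 0.147, -0.005], [367, 191])]
guide_tube [(0.57, [0.551, 0.177, 0.117], [395, 168]), (0.35, [0.473, 0.277, 0.105], [391, 154])]
rod_grip [(0.76, [0.255, -0.326, 0.014], [234, 224]), (0.74, [0.474, 0.275, 0.106], [391, 154]), (0.5, [0.58, -0.265, 0.053], [320, 249])]
rod_stop [(0.71, [0.189, -0.332, 0.02], [220, 216]), (0.69, [0.537, -0.247, 0.047], [313, 241])]
rod_tip [(0.78, [0.049, -0.361, 0.029], [188, 202]), (0.67, [0.441, -0.207, 0.048], [299, 222])]
cradle [(0.84, [0.536, -0.251, -0.001], [312, 253]), (0.66, [0.335, -0.617, -0.002], [172, 289])]
tile_top [(0.6, [0.638, -0.066, -0.0], [374, 237])]
pliers [(0.72, [0.637, -0.065, -0.0], [374, 237])]
screwdriver [(0.5, [0.699, -0.179, -0.001], [369, 264])]
wagon [(0.8, [0.706, 0.094, 0.001], [417, 222])]
hut [(0.66, [0.56, 0.019, 0.0], [
[... 1041 characters left out ...]
, 0.004], [295, 204]), (0.71, [0.333, -0.621, 0.005], [361, 157])]
tile_top [(0.6, [0.447, -0.058, 0.015], [312, 239])]
pliers [(0.77, [0.639, -0.063, -0.0], [250, 235]), (0.29, [0.695, -0.177, -0.004], [243, 213]), (0.17, [0.702, 0.103, -0.001], [211, 270])]
screwdriver [(0.43, [0.698, -0.18, -0.001], [242, 212])]
wagon [(0.9, [0.703, 0.1, -0.003], [211, 270])]
hut [(0.57, [0.563, 0.025, -0.003], [267, 258])]
ballast_jar [(0.64, [0.689, 0.36, -0.001], [176, 350]), (0.38, [0.447, -0.06, 0.01], [312, 240]), (0.29, [0.437, -0.205, 0.05], [322, 202])]
brush [(0.81, [0.664, -0.42, 0.002], [269, 175]), (0.25, [0.558, 0.024, -0.003], [269, 258])]
spool [(0.64, [0.399, -0.419, -0.001], [340, 182])]
```

View pics/scene1.png

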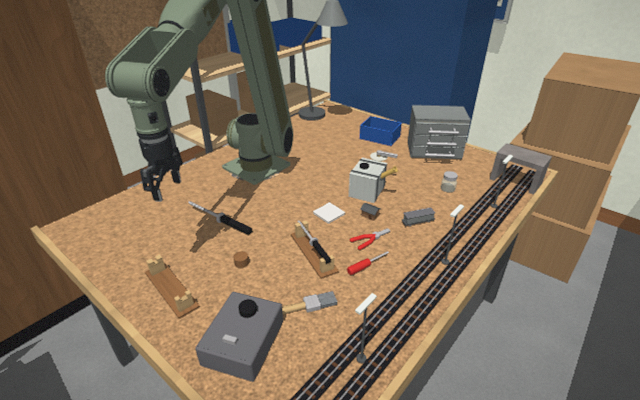

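View pics/side1.png

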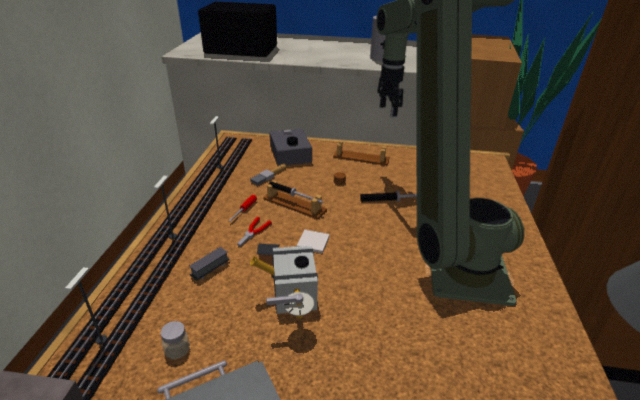

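Scene picture: the rod with the cradle around it is at pixel (313,245). The same thing without a rod, an empty cradle, is at (172,289). A larger, loose rod is at (234,222). The tank is at (367,180), its lever at (388,155), and the tile at (328,212). The side picture agrees, with the rod in its cradle at (293,195), the tile at (312,240), the lever at (280,300) and the big rod at (385,197).

Candidates:
- **Rod:** small one at (313,245), large one at (220,216). The small one is 158 mm from grip to tip and the large one about 209 mm, so I take the small one.
- **Cradle:** (313,253) is 0.59 m from the base, (172,289) is 0.70 m. I take the first.

I'll check this in a crop.

```bash
cat >> h.py <<'E'
def plan(P,Rt=None):
    s=status.state(); R0=R.from_quat(s["tool_rot"]); 
    sh=R0.inv().apply(np.array(P)-s["tcp_pos"])/0.1
    rv=(R0.inv()*Rt).as_rotvec()/1.5 if Rt is not None else np.zeros(3)
    print("t",round(s["clock"],2),"shift",sh.round(3),"turn",rv.round(3))
def down(psi): # tool z down, tool x at world yaw psi (deg)
    a=np.radians(psi); x=[np.cos(a),np.sin(a),0]; z=[0,0,-1]; y=np.cross(z,x)
    return R.from_matrix(np.c_[x,y,z])
E
python3 - <<'E'
from h import *
im=cv2.imread("pics/scene1.png"); 
a=cv2.resize(im[205:290,170:350],None,fx=4,fy=4,interpolation=2); cv2.imwrite("pics/crop1.png",a)
b=cv2.resize(im[135:235,320:420],None,fx=5,fy=5,interpolation=2); cv2.imwrite("pics/crop2.png",b)
plan([0.40,0.16,0.30],down(21))
s=status.state(); print(R.from_quat(s["tool_rot"]).as_matrix().round(3))
E
```

```text
t 1.75 shift [ 4.297 -5.434 -0.687] turn [ 0.    -0.     0.058]
[[ 0.899  0.438  0.   ]
 [ 0.438 -0.899 -0.   ]
 [ 0.     0.    -1.   ]]
```

View pics/crop1.png

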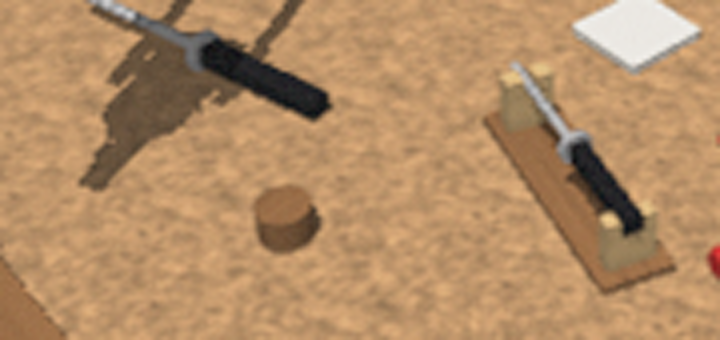

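View pics/crop2.png

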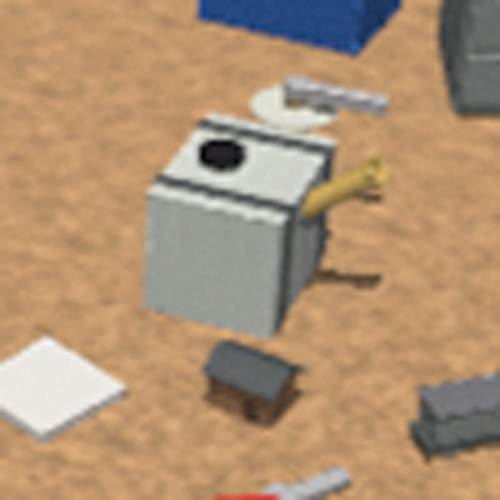

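The crop shows the small rod lying in the near cradle, at crop pixel (575,145), and the larger loose rod at (210,50). The second crop shows the lever at (335,95), nearly in line with the tank's x. The choice holds, so I'm moving towards the lever.

```bash
python3 -m inch '[0.42,-0.5,-0.12,0,0,0,1, 0.8,-1,-0.24,0,0,0,1, 0.8,-1,-0.24,0,0,0,1]'; python3 -m inch '[0.4,-0.5,-0.1,0,0,0,1, 0.8,-1,-0.2,0,0,0,1,0.8,-1,-0.2,0,0,0,1]'
```

```text
clock: 2.12
tcp_pos: [0.2805, -0.3892, 0.2566]
tool_rot: [0.974, 0.226, 0.0, 0.001]
wrist_force: [0.2, -0.6, 0.6]
finger_gap: 1.0
clock: 2.5
tcp_pos: [0.3088, -0.2623, 0.2773]
tool_rot: [0.974, 0.228, 0.001, 0.001]
wrist_force: [0.1, -0.1, 0.2]
finger_gap: 1.001
```

```bash
python3 -m inch '[0.4,-0.5,0,0,0,0,1, 0.8,-1,0,0,0,0,1,0.8,-1,0,0,0,0,1]'; python3 -m inch '[0.4,-0.5,0,0,0,0,1, 0.8,-1,0,0,0,0,1,0.8,-1,0,0,0,0,1]';python3 -m inch '[0.4,-0.5,0,0,0,0,1, 0.8,-1,0,0,0,0,1,0.8,-1,0,0,0,0,1]'
python3 - <<'E'
from h import *
plan([0.40,0.16,0.28],down(21))
c=shot("wrist","w1.png"); print(c["pose"].round(3).tolist())
E
```

```text
clock: 2.88
tcp_pos: [0.3368, -0.1354, 0.2771]
tool_rot: [0.973, 0.231, 0.001, 0.001]
wrist_force: [0.3, -0.4, 0.0]
finger_gap: 1.0
clock: 3.25
tcp_pos: [0.3647, -0.0084, 0.2769]
tool_rot: [0.972, 0.233, 0.001, 0.001]
wrist_force: [-0.5, -0.8, 0.5]
finger_gap: 1.001
clock: 3.62
tcp_pos: [0.3923, 0.1181, 0.2763]
tool_rot: [0.972, 0.235, 0.001, 0.002]
wrist_force: [-0.5, -0.8, -0.1]
finger_gap: 1.003
t 3.62 shift [ 0.26  -0.338 -0.038] turn [ 0.003 -0.001  0.072]
[[0.456, -0.86, -0.23, 0.451], [-0.89, -0.44, -0.122, 0.148], [0.004, 0.26, -0.966, 0.418], [0.0, 0.0, 0.0, 1.0]]
```

View pics/w1.png

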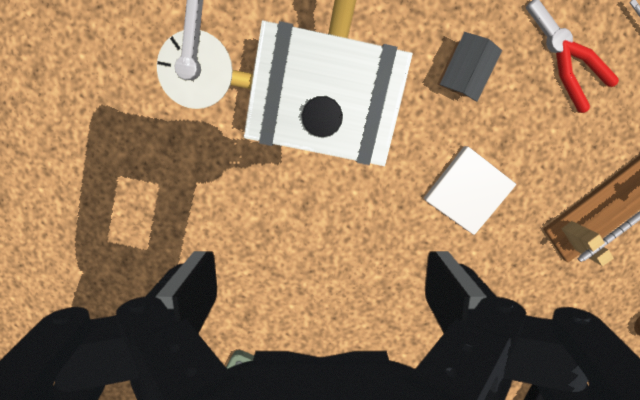

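The wrist picture shows the tank at (330,95), the lever from its pivot at (187,68) running up to (193,0), the half mark at (175,43), the open mark at (163,63), and the tile at (470,190). I'll shift a little left to bring the lever and the tube fully into view.

```bash
python3 -m inch '[-0.2,-0.5,-0.3,0,0,0.07,0.2, -0.2,-0.6,-0.3,0,0,0.07,0,-0.2,-0.6,-0.3,0,0,0.07,0]'
python3 - <<'E'
from h import *
c=shot("wrist","w2.png"); 
for q in ["lever_grip","lever_pivot","tank","guide_tube","tile_top","hut","pliers"]:
    print(q,[(round(d["conf"],2),w(c,d["location"]).round(4).tolist(),px(c,w(c,d["location"])).round().astype(int).tolist()) for d in spotter.mark_of(q,"wrist")])
E
```

```text
clock: 4.05
tcp_pos: [0.3472, 0.1599, 0.3056]
tool_rot: [0.983, 0.183, 0.001, 0.002]
wrist_force: [-0.8, 1.2, -0.6]
finger_gap: 0.501
lever_grip []
lever_pivot [(0.96, [0.4268, 0.2596, 0.1057], [248, 54])]
tank [(0.93, [0.4562, 0.1487, -0.0007], [359, 76])]
guide_tube []
tile_top [(0.77, [0.4422, -0.062, 0.0113], [510, 151])]
hut [(0.62, [0.558, 0.023, -0.001], [487, 35])]
pliers [(0.78, [0.6382, -0.0655, 0.0014], [580, 1])]
```

View pics/w2.png

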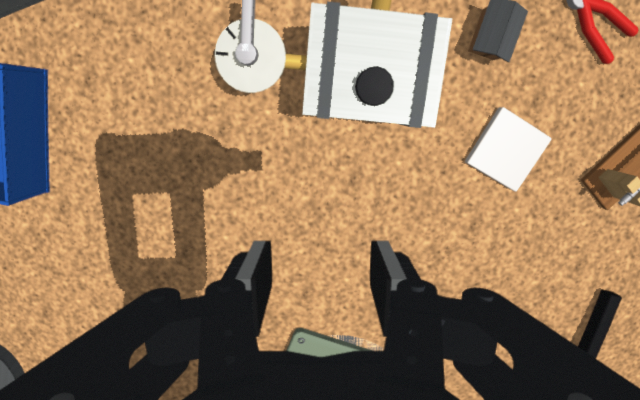

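The lever is cut off at the top edge (248,10). Moving forward along the tool's x.

```bash
python3 -m inch '[0.4,-0.1,0,0,0,0,0, 0.7,-0.2,0,0,0,0,0, 0.7,-0.2,0,0,0,0,0]'
python3 - <<'E'
from h import *
c=shot("wrist","w3.png"); 
for q in ["lever_grip","lever_pivot","tank","guide_tube","tile_top","hut","pliers"]:
    print(q,[(round(d["conf"],2),w(c,d["location"]).round(4).tolist(),px(c,w(c,d["location"])).round().astype(int).tolist()) for d in spotter.mark_of(q,"wrist")])
E
```

```text
clock: 4.82
tcp_pos: [0.4064, 0.2056, 0.3049]
tool_rot: [0.983, 0.183, 0.0, 0.002]
wrist_force: [-1.3, 0.2, 0.3]
finger_gap: 0.498
lever_grip [(0.62, [0.4784, 0.2774, 0.1038], [274, 73])]
lever_pivot [(0.62, [0.4258, 0.2607, 0.1074], [272, 133]), (0.6, [0.4773, 0.2749, 0.1022], [276, 75])]
tank [(0.61, [0.4557, 0.1468, -0.0001], [376, 136]), (0.52, [0.5574, 0.1706, 0.1161], [418, 30])]
guide_tube [(0.62, [0.5579, 0.1695, 0.1174], [420, 30])]
tile_top [(0.56, [0.4429, -0.0628, 0.009], [518, 205])]
hut [(0.57, [0.4588, 0.1491, 0.0003], [376, 133]), (0.55, [0.56, 0.024, 0.0012], [500, 94])]
pliers [(0.97, [0.6384, -0.0656, -0.0004], [588, 63])]
```

View pics/w3.png

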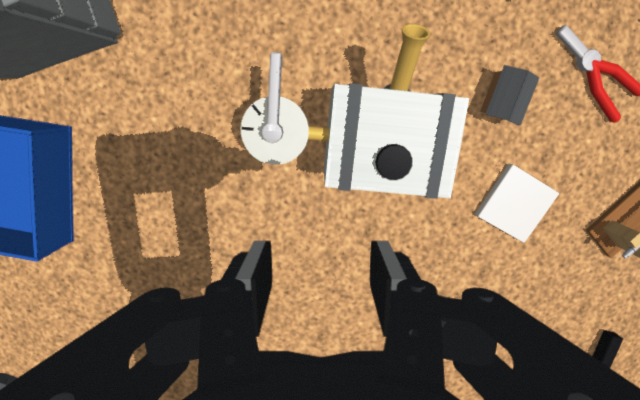

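The lever runs from its pivot at (272,132) to its end at (276,55), between the closed and half positions. The tank top has corners at (335,84), (468,98), (450,198) and (326,187). The tube mouth is at (415,33).

Run:
```python
from h import *
c=optics.camera("wrist"); im=c["pixels"]
P={n:unproj(c,*p,h=h) for n,p,h in [("piv",(272,132),.112),("end",(276,55),.112),("A",(335,84),.1),("B",(468,98),.1),("C",(450,198),.1),("D",(326,187),.1),("m",(415,33),.12)]}
for k,v in P.items(): print(k,v.round(4))
print("lever",np.degrees(np.arctan2(*(P["end"]-P["piv"])[[1,0]])),np.linalg.norm(P["end"]-P["piv"]))
t=np.mean([P[k] for k in "ABCD"],0); print("tank ctr",t)
for a,b in ["BA","CD","DA","CB"]:
    d=P[b]-P[a]; print(a,b,np.degrees(np.arctan2(d[1],d[0])).round(2),np.linalg.norm(d).round(4))
cv2.imwrite("pics/c3.png",cv2.resize(im[0:220,220:480],None,fx=3,fy=2.7,interpolation=2)[:,:,::-1])
print("depths",[unproj(c,*p).round(4).tolist() for p in [(272,128),(275,80),(395,125),(390,190),(440,145),(350,150)]])
```

```text
piv [0.426  0.2595 0.112 ]
end [0.492  0.2787 0.112 ]
A [0.4882 0.2198 0.1   ]
B [0.5232 0.0957 0.1   ]
C [0.4269 0.0681 0.1   ]
D [0.392  0.1916 0.1   ]
m [0.5522 0.1712 0.12  ]
lever 16.22272950358045 0.06874880330185584
tank ctr [0.45758004 0.14380259 0.1       ]
B A 105.73 0.129
C D 105.76 0.1284
D A 16.32 0.1003
C B 15.97 0.1002
depths [[0.4294, 0.2608, 0.1107], [0.4713, 0.2724, 0.1113], [0.4737, 0.1517, 0.1017], [0.4123, 0.1297, 0.0999], [0.4722, 0.1019, 0.1006], [0.4355, 0.1832, 0.1007]]
```

View pics/c3.png

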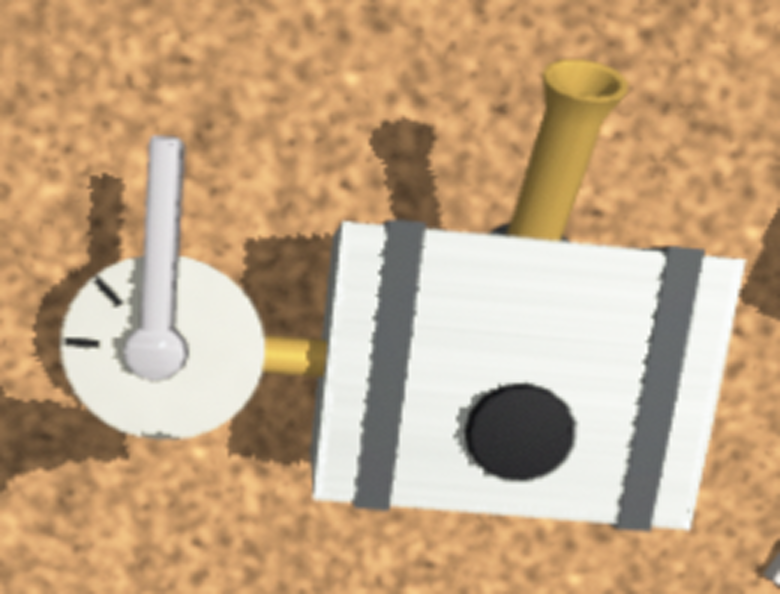

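Tank yaw is about 15.9° with its centre at (0.4576, 0.1438). The pivot predicted from that, (0.4247, 0.2592), matches the one I measured. The lever points at about 17°. Next I plan the grip from above.

Run:
```python
from h import *
plan([0.4754,0.2747,0.17],down(17)); 
plan([0.4754,0.2747,0.086],down(17));
```

```text
t 5.28 shift [ 0.909 -0.408  1.358] turn [ 0.003 -0.001  0.047]
t 5.28 shift [ 0.908 -0.412  2.198] turn [ 0.003 -0.001  0.047]
```

```bash
python3 -m inch '[0.45,-0.2,0.4,0,0,0.03,0, 0.9,-0.41,0.8,0,0,0.047,0, 0.91,-0.41,1,0,0,0.047,0,0.91,-0.41,1,0,0,0.047,0]'
python3 - <<'E'
from h import *
plan([0.4754,0.2747,0.086],down(17)); 
c=shot("wrist","w4.png")
E
```

```text
clock: 5.78
tcp_pos: [0.4744, 0.2746, 0.2039]
tool_rot: [0.989, 0.148, -0.001, 0.003]
wrist_force: [-0.4, -0.3, 1.3]
finger_gap: 0.501
t 5.78 shift [ 0.013 -0.004  1.179] turn [ 0.004  0.002 -0.   ]
```

View pics/w4.png

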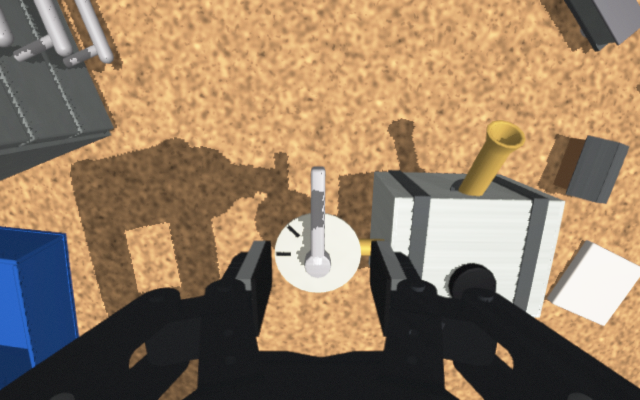

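The lever, column 319, is centred between the fingers at 265 and 375. Descending.

```bash
python3 -m inch '[0.01,0,0.4,0,0,0,0, 0.01,0,0.8,0,0,0,0, 0.01,0,0.9,0,0,0,-0.2,0.01,0,0.9,0,0,0,-0.3]'; python3 -m inch '[0,0,0.27,0,0,0,-0.3, 0,0,0.27,0,0,0,-0.3,0,0,0.27,0,0,0,-1,0,0,0.27,0,0,0,-1,0,0,0.27,0,0,0,-1,0,0,0.27,0,0,0,-1,0,0,0.27,0,0,0,-1]'
python3 - <<'E'
from h import *
c=shot("wrist","w5.png")
p0=np.array([.4252,.2593]); 
for a in (17,25,33,41,49,57,61,64):
    r=np.radians(a); p=p0+.052*np.array([np.cos(r),np.sin(r)]); print(a); plan([*p,0.086],down(a))
E
```

```text
clock: 6.32
tcp_pos: [0.4767, 0.2748, 0.1169]
tool_rot: [0.989, 0.147, 0.001, 0.002]
wrist_force: [0.9, -0.3, -0.5]
finger_gap: 0.35
clock: 7.2
tcp_pos: [0.4776, 0.2765, 0.0919]
tool_rot: [0.989, 0.147, 0.003, 0.0]
wrist_force: [-1.9, 5.2, 4.4]
finger_gap: 0.096
17
t 7.25 shift [-0.032  0.012  0.059] turn [ 0.001 -0.004 -0.001]
25
t 7.25 shift [-0.037 -0.061  0.059] turn [ 0.001 -0.004 -0.094]
33
t 7.25 shift [-0.052 -0.132  0.058] turn [ 0.001 -0.004 -0.188]
41
t 7.25 shift [-0.077 -0.2    0.058] turn [ 0.002 -0.004 -0.281]
49
t 7.25 shift [-0.111 -0.264  0.058] turn [ 0.002 -0.004 -0.374]
57
t 7.25 shift [-0.154 -0.322  0.058] turn [ 0.002 -0.004 -0.467]
61
t 7.25 shift [-0.179 -0.349  0.057] turn [ 0.002 -0.003 -0.513]
64
t 7.25 shift [-0.198 -0.368  0.057] turn [ 0.002 -0.003 -0.548]
```

View pics/w5.png

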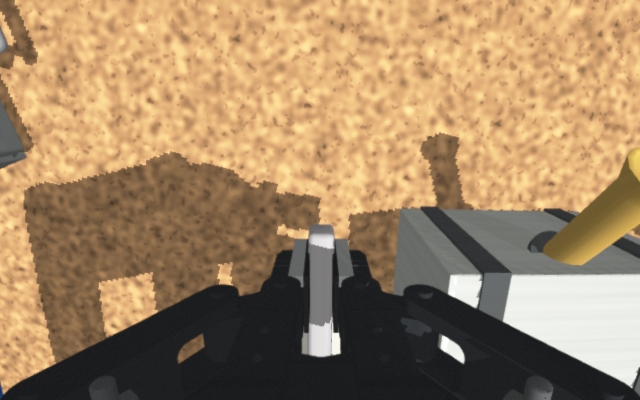

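The lever is gripped: bar at column 320 between the pads, gap 8 mm. Now I turn it along an arc about the pivot.

```bash
python3 -m inch '[-0.005,-0.073,0,0,0,-0.094,-1, -0.02,-0.144,0,0,0,-0.188,-1, -0.045,-0.212,0,0,0,-0.281,-1, -0.079,-0.276,0,0,0,-0.374,-1, -0.122,-0.334,0,0,0,-0.467,-1, -0.147,-0.361,0,0,0,-0.512,-1, -0.147,-0.361,0,0,0,-0.512,-1,-0.147,-0.361,0,0,0,-0.512,-1]'
python3 - <<'E'
from h import *
c=shot("wrist","w6.png")
s=status.state(); print(s["tcp_pos"], R.from_quat(s["tool_rot"]).as_matrix()[:,0]); x=R.from_quat(s["tool_rot"]).as_matrix()[:,0]; print(np.degrees(np.arctan2(x[1],x[0])), np.degrees(np.arctan2(*(s["tcp_pos"][[1,0]]-[.2593,.4252]))))
E
```

```text
clock: 8.25
tcp_pos: [0.453, 0.308, 0.0921]
tool_rot: [0.863, 0.506, 0.003, 0.0]
wrist_force: [-3.0, 6.4, -2.6]
finger_gap: 0.102
[0.45296408 0.30794305 0.09209844] [0.48793051 0.8728655  0.00544454]
60.794874834826565 60.283493582811566
```

View pics/w6.png

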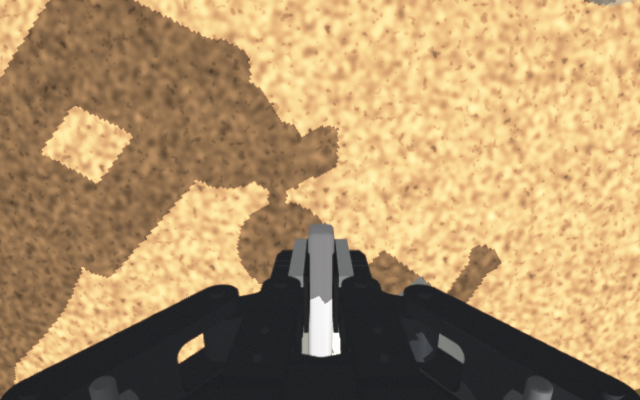

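The lever is still in the pads at column 320, and the tool has turned to 60.8° (the target is 60.9°). Opening part-way, lifting, then looking.

```bash
python3 -m inch '[0,0,0,0,0,0,-0.4, 0,0,0,0,0,0,-0.2,0,0,0,0,0,0,-0.1,0,0,-0.4,0,0,0,-0.1,0,0,-0.9,0,0,0,-0.1,-0.4,0,-1,0,0,0,-0.1,-0.8,0,-1,0,0,0,-0.1,-0.8,0,-1,0,0,0,-0.1]'
python3 - <<'E'
from h import *
c=shot("wrist","w7.png")
for q in ["lever_grip","lever_pivot"]:
    print(q,[(round(d["conf"],2),w(c,d["location"]).round(4).tolist(),px(c,w(c,d["location"])).round().astype(int).tolist()) for d in spotter.mark_of(q,"wrist")])
E
```

```text
clock: 9.3
tcp_pos: [0.4119, 0.2358, 0.1921]
tool_rot: [0.863, 0.505, 0.003, 0.001]
wrist_force: [0.6, 0.1, -0.2]
finger_gap: 0.449
lever_grip [(0.78, [0.4521, 0.3085, 0.1027], [318, 74])]
lever_pivot [(0.59, [0.4241, 0.2583, 0.1065], [318, 166])]
```

View pics/w7.png

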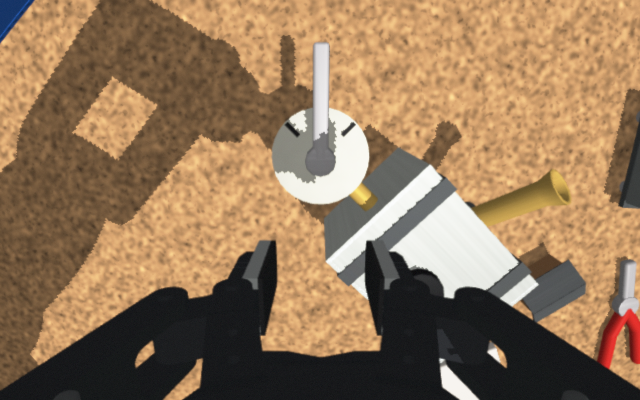

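The lever stands midway between the closed mark (348,130) and the open mark (292,130). Measured direction is 60.85° in the world, which is 45° on the tank. Now to the rod.

Run:
```python
from h import *
plan([0.46,-0.2,0.28],down(-22))
```

```text
t 9.45 shift [-3.594  2.545 -0.892] turn [-0.001 -0.006  0.963]
```

```bash
python3 -m inch '[-0.4,0.28,-0.4,0,0,0.12,0, -0.8,0.56,-0.7,0,0,0.24,0, -1,0.71,-0.9,0,0,0.36,0,-1,0.71,-0.9,0,0,0.48,0]';python3 - <<'E'
from h import *
plan([0.46,-0.2,0.28],down(-22))
E
```

```text
clock: 9.95
tcp_pos: [0.4285, 0.1153, 0.2834]
tool_rot: [0.986, 0.166, 0.006, -0.001]
wrist_force: [0.5, 0.5, -0.4]
finger_gap: 0.502
t 9.95 shift [-0.732  3.083  0.025] turn [-0.003 -0.008  0.478]
```

```bash
python3 -m inch '[-0.1,0.5,0,0,0,0.12,0, -0.2,1,0,0,0,0.24,0, -0.2,1,0,0,0,0.36,0,-0.2,1,0,0,0,0.478,0]';python3 - <<'E'
from h import *
plan([0.46,-0.2,0.28],down(-22))
E
```

```text
clock: 10.45
tcp_pos: [0.4433, 0.0138, 0.283]
tool_rot: [0.981, -0.194, 0.005, -0.003]
wrist_force: [-1.3, 0.1, -1.0]
finger_gap: 0.501
t 10.45 shift [0.969 1.913 0.023] turn [-0.005 -0.006 -0.005]
```

```bash
python3 -m inch '[0.25,0.5,0,0,0,0,0, 0.5,1,0,0,0,0,0, 0.5,1,0,0,0,0,0]';python3 -m inch '[0.23,0.45,0,0,0,0,0, 0.46,0.91,0,0,0,0,0, 0.46,0.91,0,0,0,0,0]';python3 - <<'E'
from h import *
plan([0.46,-0.2,0.28],down(-22))
c=shot("wrist","w8.png")
for q in ["rod_grip","rod_stop","rod_tip","cradle","tile_top","pliers","spool"]:
    print(q,[(round(d["conf"],2),w(c,d["location"]).round(4).tolist(),px(c,w(c,d["location"])).round().astype(int).tolist()) for d in spotter.mark_of(q,"wrist")])
E
```

```text
clock: 10.82
tcp_pos: [0.4526, -0.1004, 0.2823]
tool_rot: [0.98, -0.197, 0.005, -0.003]
wrist_force: [-0.7, 1.0, 0.0]
finger_gap: 0.501
clock: 11.2
tcp_pos: [0.461, -0.2038, 0.2814]
tool_rot: [0.98, -0.198, 0.005, -0.003]
wrist_force: [0.3, -0.7, -0.0]
finger_gap: 0.502
t 11.2 shift [-0.024 -0.031  0.014] turn [-0.005 -0.006 -0.01 ]
rod_grip [(0.92, [0.2495, -0.3232, 0.0132], [470, 278]), (0.88, [0.5785, -0.2674, 0.0484], [335, 36])]
rod_stop []
rod_tip [(0.6, [0.436, -0.2027, 0.0447], [329, 189])]
cradle [(0.85, [0.5382, -0.2457, -0.004], [329, 87])]
tile_top []
pliers [(0.59, [0.6411, -0.0687, -0.0009], [154, 65])]
spool [(0.73, [0.4016, -0.4229, -0.001], [508, 137])]
```

View pics/w8.png

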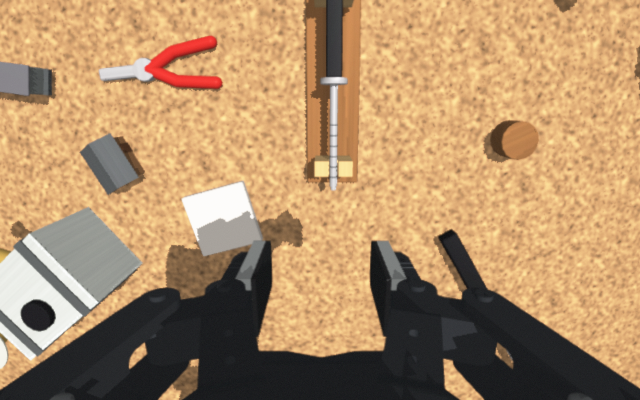

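The rod lies in the cradle. The collar's stop face is at (333,85), the tip at (333,189) and the handle around (335,30). The tile's corners are at (183,197), (242,181), (262,238) and (205,255), and the big rod's handle is at (460,260).

Run:
```python
from h import *
c=optics.camera("wrist")
tip=unproj(c,333,189,h=.05); st=unproj(c,333.5,84,h=.05); hd=unproj(c,335,5,h=.058)
print(tip,st,hd,np.linalg.norm((tip-st)[:2]),np.degrees(np.arctan2(*(hd-tip)[[1,0]])),np.degrees(np.arctan2(*(st-tip)[[1,0]])))
d=(st-tip)/np.linalg.norm(st-tip); print("grip",tip+.158*d, st+.048*d)
T=[unproj(c,*p,h=.012) for p in [(183,197),(242,181),(262,238),(205,255)]]; print("tile",np.mean(T,0),np.linalg.norm(T[0]-T[1]),np.linalg.norm(T[1]-T[2]))
plan([0.5805,-0.264,0.12],down(-22.5))
```

```text
[ 0.43471653 -0.20408225  0.05      ] [ 0.53610231 -0.24591535  0.05      ] [ 0.60294164 -0.27451633  0.058     ] 0.10967718185802129 -22.718547284525748 -22.42168763241102
grip [ 0.580772   -0.26434666  0.05      ] [ 0.58047359 -0.26422353  0.05      ]
tile [ 0.44357566 -0.06202879  0.012     ] 0.07660571201485308 0.07563170022050517
t 11.65 shift [1.338 0.128 1.633] turn [-0.005 -0.006 -0.001]
```

```bash
python3 -m inch '[0.5,0.05,0.5,0,0,0,0, 1,0.1,0.8,0,0,0,0, 1,0.13,1,0,0,0,0]'
python3 - <<'E'
from h import *
plan([0.5806,-0.2643,0.10],down(-22.5))
E
```

```text
clock: 12.02
tcp_pos: [0.5507, -0.252, 0.1804]
tool_rot: [0.981, -0.196, 0.005, -0.003]
wrist_force: [-0.4, 0.2, 0.6]
finger_gap: 0.502
t 12.03 shift [0.317 0.005 0.806] turn [-0.005 -0.006 -0.001]
```

```bash
python3 -m inch '[0.3,0.01,0.4,-0.005,-0.006,0,0, 0.32,0.01,0.8,-0.005,-0.006,0,0, 0.32,0.01,0.8,-0.005,-0.006,0,0]'
python3 - <<'E'
from h import *
plan([0.5806,-0.2643,0.031],down(-22.5))
c=shot("wrist","w9.png")
E
```

```text
clock: 12.4
tcp_pos: [0.5788, -0.2635, 0.0972]
tool_rot: [0.981, -0.195, -0.004, -0.001]
wrist_force: [-0.0, -0.6, 0.6]
finger_gap: 0.498
t 12.4 shift [0.026 0.    0.662] turn [-0.     0.006 -0.001]
```

View pics/w9.png

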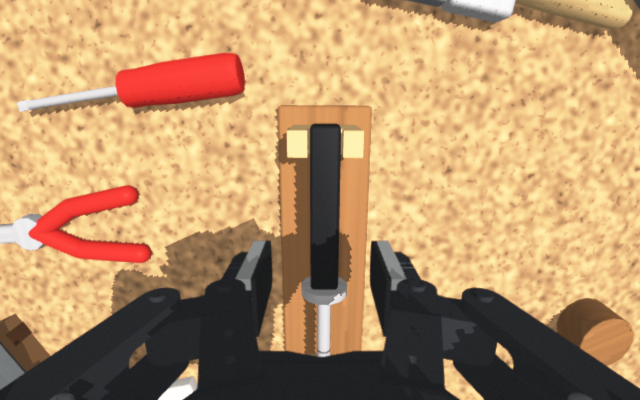

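The handle runs from (325,125) to (325,288), within a few pixels of centred between the pads. The pliers and spool are well clear of the fingers. Descending and closing.

```bash
python3 -m inch '[0.026,0,0.35,0,0,0,0, 0.026,0,0.66,0,0.006,0,0, 0.026,0,0.66,0,0.006,0,0,0.026,0,0.66,0,0.006,0,-1,0.026,0,0.66,0,0.006,0,-1,0.026,0,0.66,0,0.006,0,-1,0.026,0,0.66,0,0.006,0,-1,0.026,0,0.66,0,0.006,0,-1]'
python3 - <<'E'
from h import *
c=shot("wrist","w10.png")
E
```

```text
clock: 13.45
tcp_pos: [0.5838, -0.2663, 0.0369]
tool_rot: [0.981, -0.195, 0.005, 0.001]
wrist_force: [-1.7, -1.1, 7.0]
finger_gap: 0.171
```

View pics/w10.png

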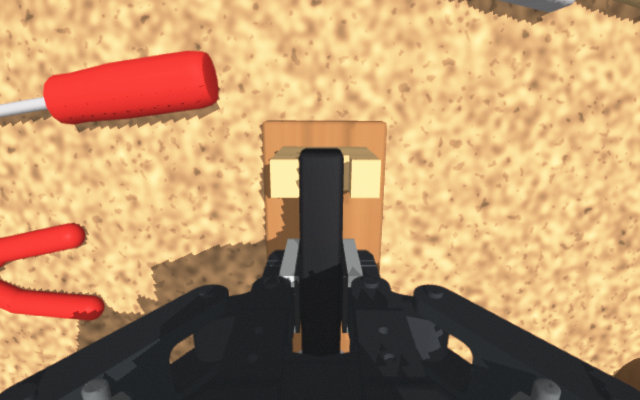

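The handle is between the pads (gap about 15 mm). Lifting straight up.

```bash
python3 -m inch '[0,0,-0.25,0,0,0,-1, 0,0,-0.5,0,0,0,-1, 0,0,-0.8,0,0,0,-1,0,0,-1,0,0,0,-1,0,0,-1,0,0,0,-1]'; python3 -m inch '[0,0,-0.4,0,0,0,-1, 0,0,-0.8,0,0,0,-1, 0,0,-0.8,0,0,0,-1]'
python3 - <<'E'
from h import *
s=status.state(); T=R.from_quat(s["tool_rot"]); print(T.as_matrix().round(3))
g=s["tcp_pos"]-T.as_matrix()[:,2]*ctrl.grip_depth; print("grasp",g)
for n in("scene","side"):
  c=shot(n,n+"2.png")
  for q in ["rod_grip","rod_stop","rod_tip"]:
    print(q,[(round(d["conf"],2),w(c,d["location"]).round(4).tolist(),px(c,w(c,d["location"])).round().astype(int).tolist()) for d in spotter.mark_of(q,n)])
  u,v=px(c,g).astype(int); a=c["pixels"][max(v-60,0):v+60,max(u-80,0):u+80]; cv2.imwrite(f"pics/{n}2c.png",cv2.resize(a,None,fx=4,fy=4,interpolation=2)[:,:,::-1])
E
```

```text
clock: 14.12
tcp_pos: [0.5841, -0.2664, 0.1396]
tool_rot: [0.981, -0.195, 0.008, 0.002]
wrist_force: [0.4, 0.7, -0.7]
finger_gap: 0.173
clock: 14.5
tcp_pos: [0.5843, -0.2664, 0.2225]
tool_rot: [0.981, -0.195, 0.011, 0.003]
wrist_force: [0.1, -0.2, -2.2]
finger_gap: 0.172
[[ 0.923 -0.383  0.02 ]
 [-0.383 -0.924 -0.009]
 [ 0.022  0.001 -1.   ]]
grasp [ 0.58390951 -0.26624581  0.24121639]
rod_grip [(0.75, [0.2572, -0.3261, 0.0112], [235, 225]), (0.46, [0.5812, -0.2645, 0.2363], [320, 197])]
rod_stop [(0.84, [0.1905, -0.3317, 0.0185], [220, 216]), (0.62, [0.5366, -0.2428, 0.2361], [313, 188])]
rod_tip [(0.72, [0.0477, -0.3563, 0.0302], [189, 201])]
rod_grip [(0.81, [0.5804, -0.2598, 0.2284], [280, 141]), (0.56, [0.252, -0.3251, 0.0134], [380, 197]), (0.35, [0.4521, 0.3102, 0.1064], [283, 313])]
rod_stop [(0.76, [0.1847, -0.3332, 0.0235], [400, 195]), (0.53, [0.5335, -0.2452, 0.2276], [294, 144])]
rod_tip [(0.49, [0.434, -0.2052, 0.2288], [324, 152])]
```

View pics/scene2c.png

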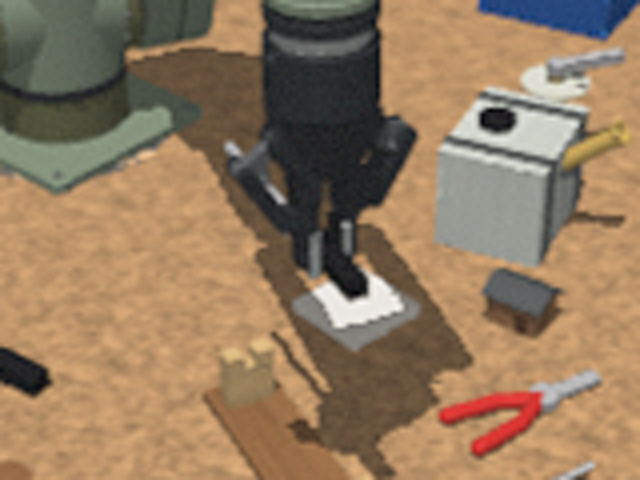

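View pics/side2c.png

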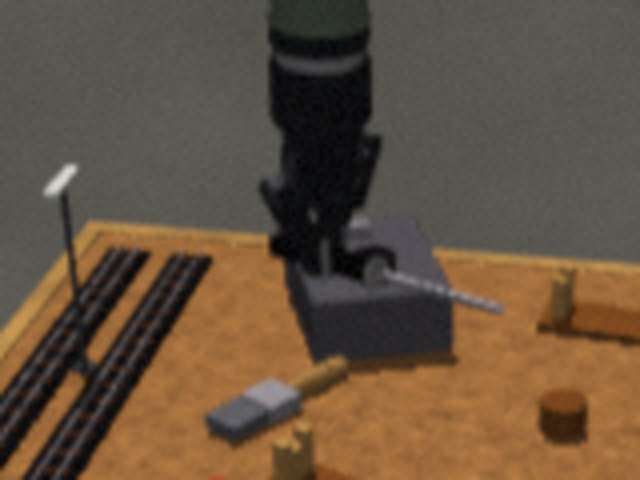

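The rod is held roughly level. Its tip is at side-crop (500,308), and its cradle is empty. Next is the pre-insertion pose: rod along the tube axis, tip 40 mm outside the mouth.

```bash
cat >> h.py <<'E'
YAW=np.radians(15.9); M=np.array([.554,.1714,.12])
def tubeframe(p=40.0,yaw=YAW):
    p=np.radians(p); return np.array([np.cos(p)*np.cos(yaw),np.cos(p)*np.sin(yaw),np.sin(p)])
GT=np.array([-.0037,0,-.0131]); TAIL=np.array([1,0,.0102])  # rod_grip & tail dir in tool
def rodpose():
    s=status.state(); T=R.from_quat(s["tool_rot"]); g=s["tcp_pos"]+T.apply(GT); t=T.apply(TAIL); t/=np.linalg.norm(t)
    return g,g-.048*t,g-.158*t,t
def target(tip_off,u=None,m=None):
    """tcp pose so that rod tip lies at M+u*tip_off with rod along u"""
    u=tubeframe() if u is None else u; m=M if m is None else m
    h=np.array([u[0],u[1],0]); h/=np.linalg.norm(h); y=np.cross([0,0,-1],h)
    # tool x such that TAIL->u : rotate within plane
    z=np.cross(u,y); T=R.from_matrix(np.c_[u,y,z]); a=np.arctan2(TAIL[2],TAIL[0])
    T=T*R.from_rotvec([0,a,0])
    assert np.allclose(T.apply(TAIL)/np.linalg.norm(TAIL),u,atol=1e-6)
    tip=m+u*tip_off
    return tip+.158*u-T.apply(GT),T
E
python3 - <<'E'
from h import *
P,T=target(.04); print(P,T.as_matrix().round(3)); plan(P,T); print(rodpose())
plan([.62,-.05,.33],down(5));
E
```

```text
[0.71077267 0.21605787 0.23973027] [[ 0.73   0.274  0.626]
 [ 0.208 -0.962  0.178]
 [ 0.651  0.    -0.759]]
t 14.9 shift [-0.659 -4.941 -0.226] turn [ 0.161  0.445 -0.427]
(array([ 0.5789331 , -0.26415098,  0.23127297]), array([ 0.53460068, -0.24574967,  0.23110394]), array([ 0.43300556, -0.20358001,  0.23071659]), array([ 0.92359206, -0.38336054,  0.00352139]))
t 14.9 shift [-0.465 -2.135 -1.125] turn [ 0.002 -0.009 -0.32 ]
```

```bash
python3 -m inch '[-0.1,-0.2,-0.5,0,0,-0.1,-1, -0.2,-0.6,-0.8,0,0,-0.2,-1, -0.23,-1,-1,0,0,-0.3,-1,-0.23,-1,-1,0,0,-0.32,-1]'
python3 - <<'E'
from h import *
P,T=target(.04); plan(P,T)
plan([.66,.06,.33],T);
E
```

```text
clock: 15.4
tcp_pos: [0.5996, -0.1617, 0.3195]
tool_rot: [0.999, 0.046, 0.008, 0.003]
wrist_force: [-0.2, 1.1, -1.9]
finger_gap: 0.167
t 15.4 shift [ 1.439 -3.666  0.793] turn [ 0.05   0.461 -0.117]
t 15.4 shift [ 0.805 -2.152 -0.108] turn [ 0.05   0.461 -0.117]
```

```bash
python3 -m inch '[0.2,-0.4,-0.1,0,0,-0.03,-1, 0.4,-0.8,-0.15,0.01,0.06,-0.06,-1, 0.5,-1,-0.2,0.02,0.15,-0.08,-1,0.5,-1,-0.2,0.02,0.23,-0.08,-1]'
python3 - <<'E'
from h import *
P,T=target(.04); plan(P,T)
E
```

```text
clock: 15.9
tcp_pos: [0.6403, -0.0568, 0.3388]
tool_rot: [0.978, 0.106, 0.18, -0.019]
wrist_force: [-0.2, -0.5, -2.0]
finger_gap: 0.172
t 15.9 shift [ 0.837 -2.516  1.376] turn [ 0.022  0.23  -0.036]
```

```bash
python3 -m inch '[0.15,-0.5,0.1,0,0.08,-0.01,-1, 0.3,-1,0.2,0.01,0.16,-0.02,-1, 0.3,-1,0.2,0.02,0.23,-0.036,-1]';  python3 -m inch '[0.15,-0.5,-0.1,0,0,0,-1, 0.3,-1,-0.1,0,0,0,-1, 0.3,-1,-0.1,0,0,0,-1]'
python3 - <<'E'
from h import *
P,T=target(.06); plan(P,T); print(rodpose())
E
```

```text
clock: 16.27
tcp_pos: [0.652, 0.0508, 0.3286]
tool_rot: [0.929, 0.131, 0.343, -0.048]
wrist_force: [0.6, -0.4, -1.1]
finger_gap: 0.17
clock: 16.65
tcp_pos: [0.6393, 0.1538, 0.3552]
tool_rot: [0.929, 0.133, 0.343, -0.048]
wrist_force: [-0.1, 0.1, -1.2]
finger_gap: 0.176
t 16.65 shift [ 0.105 -0.399  1.438] turn [-0.002  0.001  0.004]
(array([0.62844655, 0.15061081, 0.36274418]), array([0.59313441, 0.14021906, 0.33193729]), array([0.51221075, 0.11640464, 0.26133818]), array([0.73566962, 0.21649477, 0.64181011]))
```

```bash
python3 -m inch '[0.05,-0.2,0.4,0,0,0,-1, 0.1,-0.4,0.8,0,0,0,-1, 0.1,-0.4,1,0,0,0,-1,0.1,-0.4,1,0,0,0,-1]';  python3 - <<'E'
from h import *
P,T=target(.06); plan(P,T)
E
```

```text
clock: 17.15
tcp_pos: [0.6977, 0.2107, 0.2824]
tool_rot: [0.93, 0.133, 0.34, -0.047]
wrist_force: [0.4, -0.5, -0.9]
finger_gap: 0.175
t 17.15 shift [ 0.032 -0.015  0.417] turn [-0.001  0.004  0.004]
```

```bash
python3 -m inch '[0.03,-0.01,0.2,0,0,0,-1, 0.03,-0.015,0.41,0,0.004,0.004,-1, 0.03,-0.015,0.41,0,0.004,0.004,-1,0.03,-0.015,0.41,0,0.004,0.004,-1]';  python3 - <<'E'
from h import *
P,T=target(.06); plan(P,T)
rp=rodpose(); print(rp)
for n in("scene","side"):
  c=shot(n,n+"3.png")
  for q in ["rod_grip","rod_stop","rod_tip","guide_tube"]:
    print(q,[(round(d["conf"],2),w(c,d["location"]).round(4).tolist(),px(c,w(c,d["location"])).round().astype(int).tolist()) for d in spotter.mark_of(q,n)])
  u,v=px(c,M).astype(int); print(n,u,v,"tip pred",px(c,rp[2]),"stop pred",px(c,rp[1])); a=c["pixels"][max(v-45,0):v+35,max(u-50,0):u+50]; cv2.imwrite(f"pics/{n}3c.png",cv2.resize(a,None,fx=7,fy=7,interpolation=2)[:,:,::-1])
c=shot("wrist","w11.png")
E
```

```text
clock: 17.65
tcp_pos: [0.725, 0.2201, 0.253]
tool_rot: [0.929, 0.13, 0.343, -0.049]
wrist_force: [-0.2, 0.6, -0.4]
finger_gap: 0.17
t 17.65 shift [ 0.001 -0.     0.007] turn [-0.001  0.    -0.   ]
(array([0.71406555, 0.21692911, 0.26059196]), array([0.67868586, 0.206859  , 0.22975578]), array([0.59760738, 0.18378165, 0.15908955]), array([0.73707705, 0.2097941 , 0.64242031]))
rod_grip [(0.82, [0.2555, -0.3286, 0.0112], [234, 225]), (0.66, [0.7163, 0.2184, 0.2607], [450, 141]), (0.45, [0.5531, 0.1743, 0.1206], [395, 168])]
rod_stop [(0.57, [0.6781, 0.2107, 0.2269], [436, 148]), (0.57, [0.1908, -0.3321, 0.0181], [220, 217]), (0.48, [0.4016, -0.4211, -0.0032], [242, 263])]
rod_tip [(0.6, [0.5996, 0.1832, 0.1599], [409, 161]), (0.6, [0.0462, -0.3581, 0.0282], [188, 202])]
guide_tube [(0.48, [0.5523, 0.1747, 0.1187], [395, 168]), (0.44, [0.6892, 0.3559, -0.003], [448, 189])]
scene 394 168 tip pred [408.49575837 161.26340971] stop pred [436.22688511 147.70157718]
rod_grip [(0.98, [0.2493, -0.3267, 0.0148], [381, 196]), (0.65, [0.7125, 0.2189, 0.2581], [173, 219])]
rod_stop [(0.91, [0.6775, 0.2092, 0.2297], [192, 228]), (0.24, [0.4268, 0.264, 0.1059], [298, 298])]
rod_tip [(0.84, [0.0423, -0.3512, 0.027], [442, 195]), (0.79, [0.5994, 0.1825, 0.1608], [232, 248]), (0.75, [0.5579, 0.1743, 0.1204], [252, 260])]
guide_tube [(0.66, [0.5542, 0.1718, 0.1243], [253, 259]), (0.46, [0.4607, 0.1492, -0.0002], [294, 293])]
side 253 259 tip pred [233.04835451 248.76239807] stop pred [191.99121495 227.38823479]
```

View pics/scene3c.png

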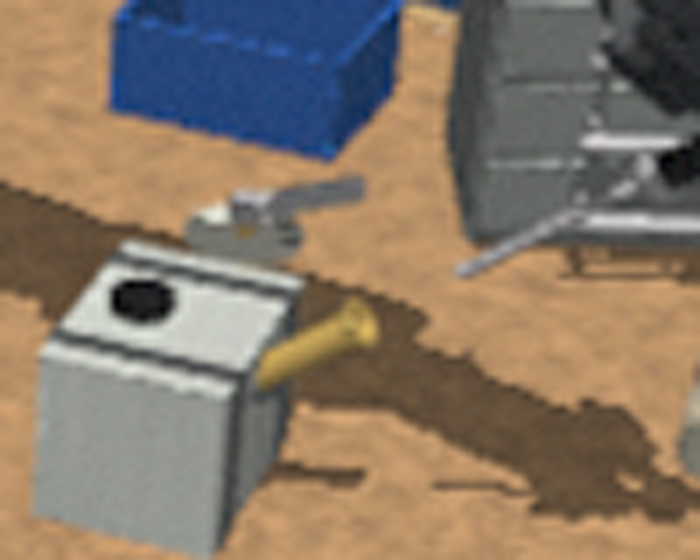

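View pics/side3c.png

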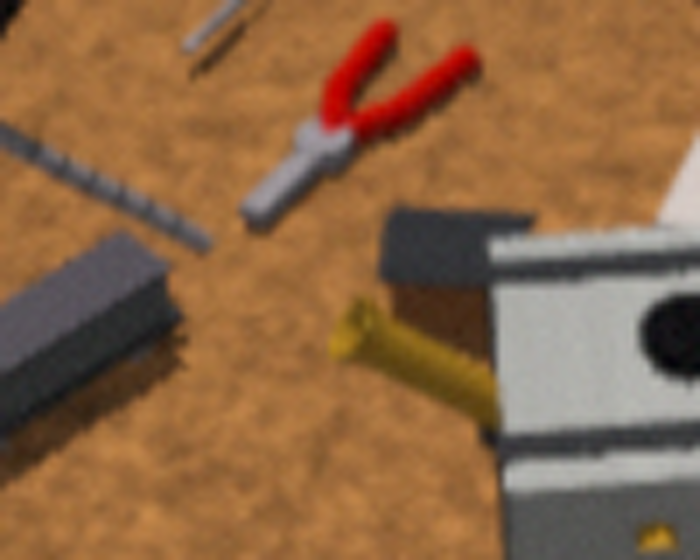

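View pics/w11.png

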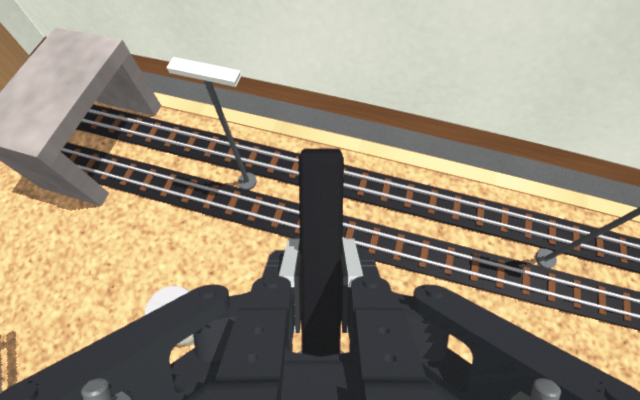

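In the scene crop the mouth is at (360,322) and the tip at (465,272). In the side crop the mouth is at (352,322) and the tip at (207,244). In both views the rod's line, extended, passes through the mouth, with slopes agreeing to about 0.02 and the tip within about 1 px of prediction. Advancing to just outside the mouth.

```bash
python3 -m inch '[-0.2,0,0,0,0,0,-1, -0.4,0,-0.004,0,0,0,-1, -0.55,0,-0.005,0,0,0,-1,-0.55,0,-0.005,0,0,0,-1,-0.55,0,-0.005,0,0,0,-1]';  python3 - <<'E'
from h import *
P,T=target(.005); plan(P,T)
rp=rodpose(); print(rp)
for n in("scene","side"):
  c=shot(n,n+"4.png")
  u,v=px(c,M).astype(int); print(n,u,v,"tip pred",px(c,rp[2]),"stop pred",px(c,rp[1])); a=c["pixels"][max(v-30,0):v+25,max(u-35,0):u+35]; cv2.imwrite(f"pics/{n}4c.png",cv2.resize(a,None,fx=10,fy=10,interpolation=2)[:,:,::-1])
E
```

```text
clock: 18.82
tcp_pos: [0.6852, 0.2089, 0.2188]
tool_rot: [0.929, 0.13, 0.344, -0.049]
wrist_force: [-0.0, 0.9, -0.6]
finger_gap: 0.177
t 18.82 shift [-0.012  0.001  0.01 ] turn [-0.001 -0.001 -0.   ]
(array([0.67434093, 0.2057306 , 0.22632663]), array([0.63902528, 0.19567465, 0.19541251]), array([0.55809359, 0.17262975, 0.12456766]), array([0.73574272, 0.20949909, 0.64404408]))
scene 394 168 tip pred [395.95463889 167.41230706] stop pred [422.33823688 154.43568454]
side 253 259 tip pred [251.62054175 258.49860999] stop pred [212.5667765  238.06181052]
```

View pics/scene4c.png

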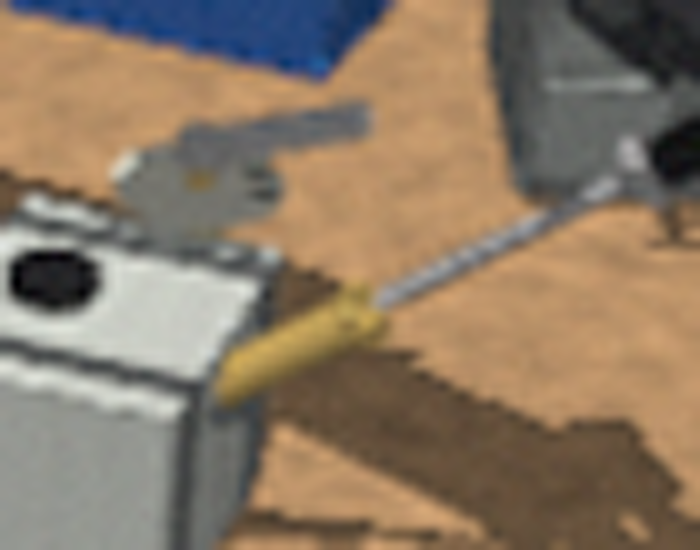

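View pics/side4c.png

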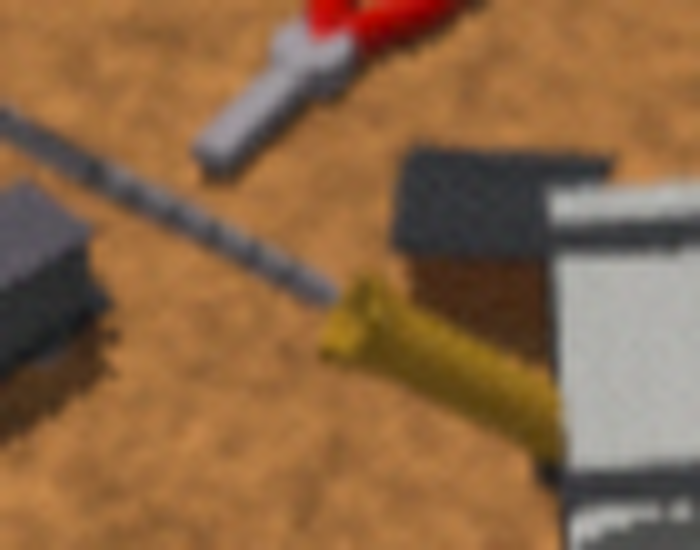

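In the scene crop the tip enters the bell at (378,302), with its line through the mouth centre (362,314). In the side crop the tip at (333,296) heads about 0.6 px above the centre (353,312). That is within the 6 mm funnel margin. Pushing in gently, a touch lower.

```bash
python3 -m inch '[-0.1,0,0.008,0,0,0,-1, -0.2,0,0.008,0,0,0,-1, -0.3,0,0.006,0,0,0,-1,-0.4,0,0.005,0,0,0,-1,-0.4,0,0.005,0,0,0,-1]';  python3 - <<'E'
from h import *
rp=rodpose(); print(rp); print("depth",(M-rp[2])@tubeframe())
P,T=target(-.04); plan(P,T); print(status.state()["wrist_force"],status.state()["moment"])
E
```

```text
clock: 19.55
tcp_pos: [0.6553, 0.2004, 0.1913]
tool_rot: [0.929, 0.13, 0.343, -0.049]
wrist_force: [0.0, -0.3, -1.1]
finger_gap: 0.171
(array([0.64440797, 0.19725308, 0.19883641]), array([0.60903008, 0.18718043, 0.16799898]), array([0.52795574, 0.16409727, 0.09732989]), array([0.73703938, 0.20984687, 0.6424463 ]))
depth 0.035292407560411965
t 19.55 shift [-0.047  0.001 -0.001] turn [-0.001  0.    -0.   ]
[ 0.0201953  -0.29509002 -1.14759649] [-0.15595086  0.40783614 -0.01057965]
```

It is in 35 mm with no side force, past the bell into the bore. Continuing.

```bash
python3 -m inch '[-0.15,0,0,0,0,0,-1, -0.3,0,-0.003,0,0,0,-1, -0.45,0,-0.004,0,0,0,-1,-0.6,0,-0.006,0,0,0,-1,-0.65,0,-0.006,0,0,0,-1,-0.65,0,-0.006,0,0,0,-1]';  python3 - <<'E'
from h import *
rp=rodpose(); print("depth",(M-rp[2])@tubeframe())
P,T=target(-.11); plan(P,T); print(status.state()["wrist_force"],status.state()["moment"])
E
```

```text
clock: 20.3
tcp_pos: [0.6073, 0.1868, 0.1493]
tool_rot: [0.929, 0.13, 0.343, -0.049]
wrist_force: [-0.2, -0.5, -0.8]
finger_gap: 0.173
depth 0.1004677569350308
t 20.3 shift [-0.095  0.002 -0.002] turn [-0.001  0.     0.   ]
[-0.17175369 -0.48576704 -0.78495411] [-0.10062013  0.36376514 -0.03526471]
```

```bash
python3 -m inch '[-0.05,0,0,0,0,0,-1, -0.09,0,0,0,0,0,-1, -0.12,0,0,0,0,0,-1,-0.12,0,0,0,0,0,-1,-0.12,0,0,0,0,0,-1]';  python3 - <<'E'
from h import *
rp=rodpose(); print("depth",(M-rp[2])@tubeframe(),status.state()["wrist_force"],status.state()["moment"])
for n in("scene","side"):
  c=shot(n,n+"5.png")
  for q in ["rod_stop","guide_tube"]:
    print(q,[(round(d["conf"],2),w(c,d["location"]).round(4).tolist(),px(c,w(c,d["location"])).round().astype(int).tolist()) for d in spotter.mark_of(q,n)])
  u,v=px(c,M).astype(int);a=c["pixels"][max(v-30,0):v+25,max(u-35,0):u+35]; cv2.imwrite(f"pics/{n}5c.png",cv2.resize(a,None,fx=10,fy=10,interpolation=2)[:,:,::-1])
E
```

```text
clock: 20.92
tcp_pos: [0.6014, 0.1854, 0.1473]
tool_rot: [0.93, 0.13, 0.342, -0.049]
wrist_force: [5.5, 3.9, -2.8]
finger_gap: 0.173
depth 0.10641641190084199 [ 5.45867104  3.93393704 -2.80286533] [ 0.54477135 -0.50257849  0.18421175]
rod_stop [(0.92, [0.1917, -0.3347, 0.0183], [220, 217]), (0.42, [0.5538, 0.1731, 0.1229], [395, 167])]
guide_tube [(0.43, [0.5521, 0.172, 0.1182], [394, 168]), (0.21, [0.4558, 0.148, -0.0042], [366, 190])]
rod_stop [(0.96, [0.1854, -0.3335, 0.0209], [400, 195]), (0.72, [0.5585, 0.1735, 0.125], [251, 259])]
guide_tube [(0.66, [0.5351, -0.2465, 0.0022], [294, 204]), (0.5, [0.556, 0.1745, 0.122], [252, 260]), (0.25, [0.6898, 0.3587, -0.0019], [176, 350])]
```

View pics/scene5c.png

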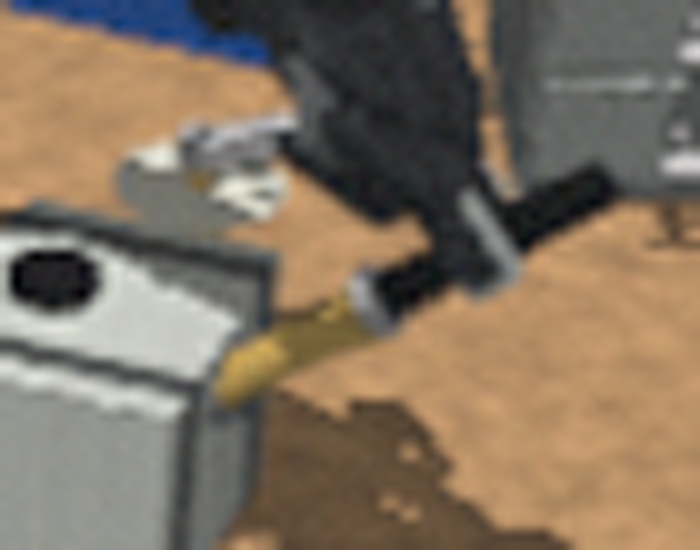

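View pics/side5c.png

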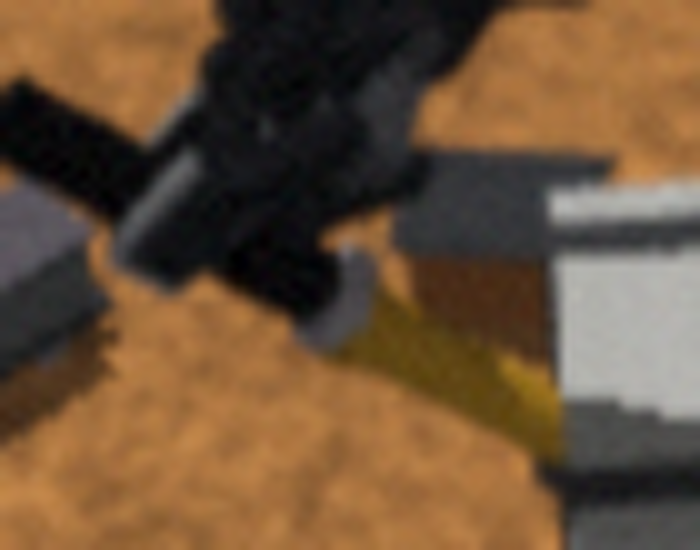

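The collar sits at the mouth, scene crop (370,300) and side crop (350,290), with only about 7 N of resistance. Estimated depth is 106 mm of 110. Pressing a little more to see whether it is really stopped.

```bash
python3 -m inch '[-0.08,0,0,0,0,0,-1, -0.14,0,0,0,0,0,-1, -0.14,0,0,0,0,0,-1,-0.14,0,0,0,0,0,-1]';  python3 - <<'E'
from h import *
rp=rodpose(); print("depth",(M-rp[2])@tubeframe(),status.state()["wrist_force"],status.state()["moment"])
P,T=target(-.11); plan(P,T)
for n in("scene","side"):
  c=shot(n,n+"6.png")
  print([(round(d["conf"],2),w(c,d["location"]).round(4).tolist()) for d in spotter.mark_of("rod_stop",n)])
  u,v=px(c,M).astype(int);a=c["pixels"][max(v-30,0):v+25,max(u-35,0):u+35]; cv2.imwrite(f"pics/{n}6c.png",cv2.resize(a,None,fx=10,fy=10,interpolation=2)[:,:,::-1])
E
```

```text
clock: 21.72
tcp_pos: [0.5967, 0.1844, 0.147]
tool_rot: [0.93, 0.13, 0.34, -0.049]
wrist_force: [15.7, 7.2, -5.9]
finger_gap: 0.172
depth 0.11019492812399123 [15.6529754   7.15143207 -5.94997923] [ 0.85041177 -1.30888008  0.12094019]
t 21.73 shift [0.003 0.008 0.051] turn [-0.001  0.004 -0.001]
[(0.62, [0.5519, 0.1755, 0.1214]), (0.54, [0.5537, 0.1733, 0.1173])]
[(0.75, [0.1838, -0.3311, 0.0198]), (0.55, [0.5541, 0.1743, 0.1205])]
```

View pics/scene6c.png

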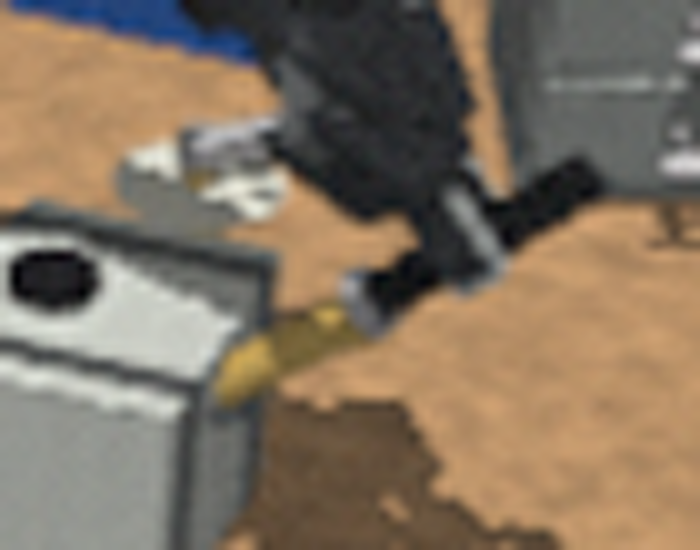

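View pics/side6c.png

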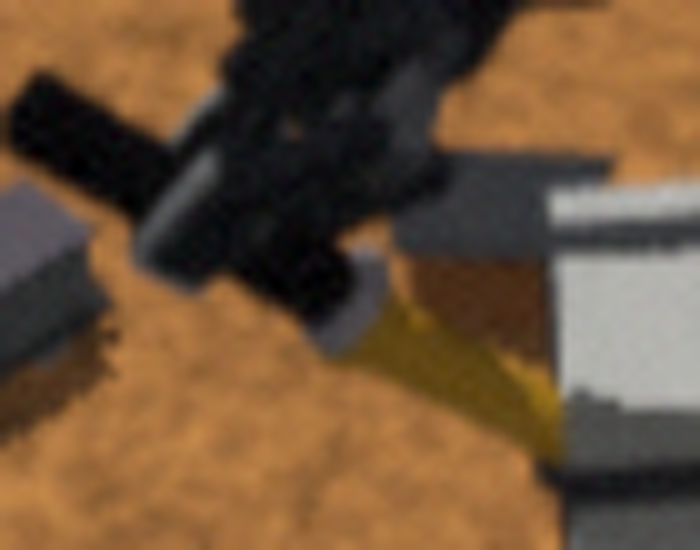

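The collar moved in another 2–3 mm, and the networks now put rod_stop at (0.554, 0.174, 0.120), right at the mouth. There is some side load along tool z. I'll relieve that (about +5 mm in z) while keeping the push, to make sure the collar seats.

```bash
python3 -m inch '[-0.06,-0.01,0.03,0,0,0,-1, -0.1,0,0.06,0,0.003,0,-1, -0.12,0,0.07,0,0.003,0,-1,-0.12,0,0.07,0,0.003,0,-1]';  python3 - <<'E'
from h import *
s=status.state(); T=R.from_quat(s["tool_rot"])
rp=rodpose(); print("depth",(M-rp[2])@tubeframe(),"F tool",T.inv().apply(s["wrist_force"]),s["moment"],"angle",np.degrees(np.arccos(rp[3]@tubeframe())))
P,T=target(-.11); plan(P,T)
for n in("scene","side"):
  c=shot(n,n+"7.png")
  print([(round(d["conf"],2),w(c,d["location"]).round(4).tolist()) for d in spotter.mark_of("rod_stop",n)])
  u,v=px(c,M).astype(int);a=c["pixels"][max(v-30,0):v+25,max(u-35,0):u+35]; cv2.imwrite(f"pics/{n}7c.png",cv2.resize(a,None,fx=10,fy=10,interpolation=2)[:,:,::-1])
E
```

```text
clock: 22.42
tcp_pos: [0.5974, 0.1852, 0.146]
tool_rot: [0.93, 0.13, 0.34, -0.048]
wrist_force: [5.8, 3.5, 6.1]
finger_gap: 0.172
depth 0.11017883896148337 F tool [ 8.8959766  -1.76829067 -0.44384889] [ 0.64037005 -0.80015858  0.17870338] angle 0.4362046338414271
t 22.43 shift [0.003 0.014 0.037] turn [-0.001  0.005 -0.001]
[(0.97, [0.1904, -0.3325, 0.0172]), (0.4, [0.554, 0.1725, 0.1222])]
[(0.6, [0.1842, -0.3306, 0.0219])]
```

View pics/scene7c.png

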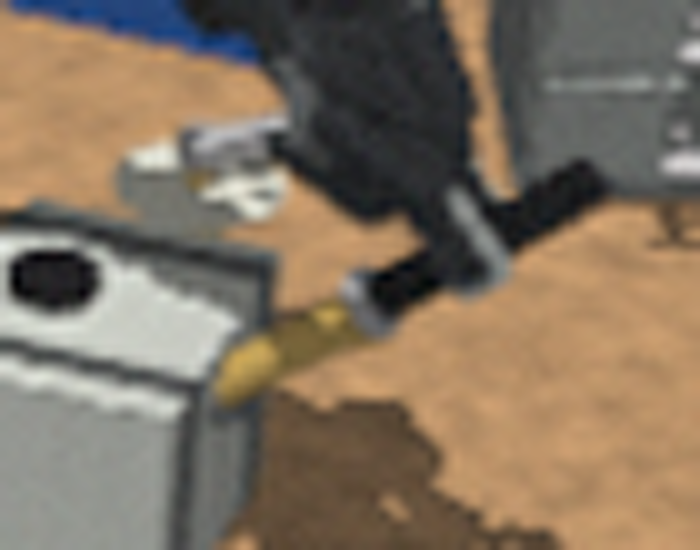

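View pics/side7c.png

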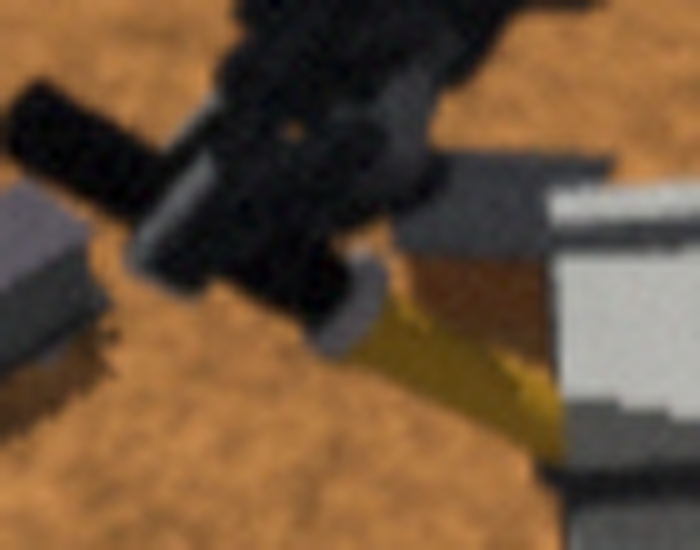

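The reaction is now purely axial (8.9 N) and the depth is unchanged at 110.2 mm, so the collar is on the mouth. One firmer push to confirm.

```bash
python3 -m inch '[-0.1,-0.005,0.06,0,0,0,-1, -0.2,-0.01,0.1,0,0.004,0,-1, -0.22,-0.01,0.13,0,0.004,0,-1,-0.22,-0.01,0.13,0,0.004,0,-1]';  python3 - <<'E'
from h import *
s=status.state(); T=R.from_quat(s["tool_rot"])
rp=rodpose(); print("depth",(M-rp[2])@tubeframe(),"F tool",T.inv().apply(s["wrist_force"]),s["moment"],"angle",np.degrees(np.arccos(rp[3]@tubeframe())), rp[1]-M)
c=shot("side","side8.png");u,v=px(c,M).astype(int);a=c["pixels"][max(v-30,0):v+25,max(u-35,0):u+35]; cv2.imwrite(f"pics/side8c.png",cv2.resize(a,None,fx=10,fy=10,interpolation=2)[:,:,::-1])
E
```

```text
clock: 23.12
tcp_pos: [0.5984, 0.1892, 0.1432]
tool_rot: [0.93, 0.129, 0.34, -0.043]
wrist_force: [12.8, -9.5, 15.0]
finger_gap: 0.174
depth 0.11037402789366076 F tool [17.07671848 12.66563208 -5.07225958] [-1.25216923 -2.39954021 -0.763168  ] angle 0.4513592005263787 [-0.00203852  0.00459347  0.00024954]
```

View pics/side8c.png

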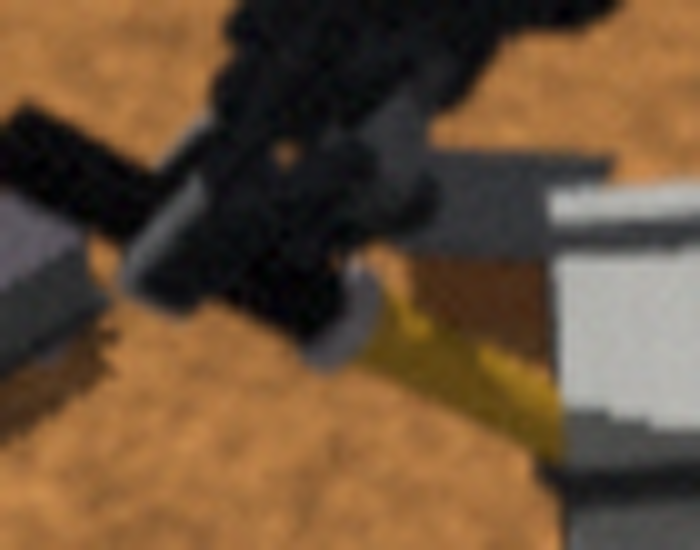

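Axial force doubled to 17 N and the depth changed only 0.2 mm, so it is seated. Drawing out along the axis, easing off the sideways load.

```bash
python3 -m inch '[0.1,0.03,0.01,0,0,0,-1, 0.3,0.035,0.01,0,0,0,-1, 0.5,0.035,0.02,0,0,0,-1,0.7,0.035,0.02,0,0,0,-1,0.7,0.035,0.02,0,0,0,-1]';  python3 - <<'E'
from h import *
s=status.state(); T=R.from_quat(s["tool_rot"])
rp=rodpose(); print("depth",(M-rp[2])@tubeframe(),"F tool",T.inv().apply(s["wrist_force"]))
P,T=target(.0); plan(P,T)
E
```

```text
clock: 23.8
tcp_pos: [0.6529, 0.2011, 0.1882]
tool_rot: [0.93, 0.129, 0.342, -0.044]
wrist_force: [-0.7, -0.9, 3.8]
finger_gap: 0.172
depth 0.03885048609860925 F tool [ 1.69969095  0.73411041 -3.49394882]
t 23.8 shift [ 0.389  0.015 -0.008] turn [0.006 0.003 0.001]
```

```bash
python3 -m inch '[0.25,0.01,0,0,0,0,-1, 0.5,0.015,-0.01,0,0,0,-1, 0.8,0.015,-0.01,0,0,0,-1,0.95,0.015,-0.01,0,0,0,-1,0.95,0.015,-0.01,0,0,0,-1]';  python3 - <<'E'
from h import *
s=status.state(); T=R.from_quat(s["tool_rot"])
rp=rodpose(); print("depth",(M-rp[2])@tubeframe(),"F tool",T.inv().apply(s["wrist_force"]),rp)
for n in("scene","side"):
  c=shot(n,n+"9.png")
  for q in ["rod_grip","rod_stop","rod_tip","lever_grip","lever_pivot"]:
    print(q,[(round(d["conf"],2),w(c,d["location"]).round(4).tolist()) for d in spotter.mark_of(q,n)])
E
```

```text
clock: 24.42
tcp_pos: [0.7224, 0.2193, 0.2502]
tool_rot: [0.93, 0.129, 0.342, -0.044]
wrist_force: [0.0, 0.4, -1.8]
finger_gap: 0.173
depth -0.056044159736226604 F tool [-1.08454016 -0.34808413  1.48703425] (array([0.71148128, 0.2163548 , 0.25781473]), array([0.67598797, 0.20619753, 0.22713812]), array([0.59464914, 0.18292045, 0.15683754]), array([0.73944396, 0.21160982, 0.63909617]))
rod_grip [(0.72, [0.2546, -0.3238, 0.0121]), (0.67, [0.7111, 0.2158, 0.2578])]
rod_stop [(0.76, [0.6769, 0.2093, 0.2243]), (0.62, [0.1904, -0.332, 0.0206])]
rod_tip [(0.83, [0.0449, -0.3588, 0.0293]), (0.49, [0.6031, 0.1833, 0.148])]
lever_grip [(0.48, [0.4523, 0.3055, 0.1047])]
lever_pivot [(0.79, [0.43, 0.2601, 0.1053])]
rod_grip [(0.87, [0.7126, 0.2174, 0.2547]), (0.68, [0.251, -0.3255, 0.0167])]
rod_stop [(0.81, [0.6776, 0.2085, 0.2255]), (0.67, [0.1864, -0.3344, 0.0224])]
rod_tip [(0.98, [0.5992, 0.1837, 0.1532]), (0.83, [0.0427, -0.3532, 0.0268])]
lever_grip [(0.49, [0.454, 0.3149, 0.1063])]
lever_pivot [(0.9, [0.4255, 0.2641, 0.1037])]
```

View pics/side9.png

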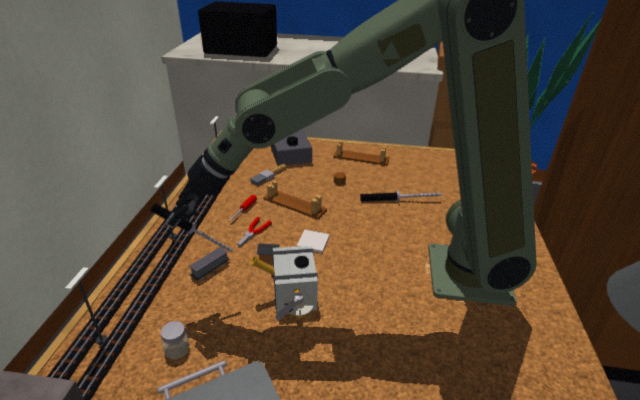

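The rod is out (tip at (232,248) in the side picture) and still held. The lever is still at about 60° in the world. The rod seems to have pitched about 2° in the grip, which I'll measure once it is level. Lifting and going back over to the tile.

```bash
python3 -m inch '[0.3,0.2,-0.3,0,0,0,-1, 0.5,0.6,-0.6,0,-0.1,0.03,-1, 0.5,1,-0.8,0,-0.2,0.05,-1,0.5,1,-0.8,0,-0.3,0.08,-1]';  python3 - <<'E'
from h import *
plan([.60,-.104,.25],down(-15)); print(rodpose()[2])
E
```

```text
clock: 25.52
tcp_pos: [0.7362, 0.1172, 0.3488]
tool_rot: [0.989, 0.078, 0.123, -0.033]
wrist_force: [0.9, 0.3, -2.3]
finger_gap: 0.172
t 25.52 shift [-1.872  2.006  0.442] turn [-0.066 -0.159  0.278]
[0.57786508 0.09238128 0.32273415]
```

```bash
python3 -m inch '[-0.4,0.5,0,0,-0.05,0.08,-1, -0.9,1,0.1,-0.03,-0.1,0.16,-1, -0.9,1,0.1,-0.06,-0.15,0.24,-1,-0.9,1,0.1,-0.066,-0.159,0.278,-1]'
python3 - <<'E'
from h import *
plan([.60,-.104,.25],down(-15)); print(rodpose()[2])
E
```

```text
clock: 26.02
tcp_pos: [0.6689, 0.0054, 0.3112]
tool_rot: [0.991, -0.133, -0.001, -0.0]
wrist_force: [-0.3, 0.4, -1.6]
finger_gap: 0.173
t 26.02 shift [-0.377  1.236  0.612] turn [ 0.     0.001 -0.003]
[0.51295296 0.04787009 0.32611587]
```

```bash
python3 -m inch '[-0.2,0.5,0.2,0,0,0,-1, -0.37,1,0.4,0,0,0,-1,-0.37,1,0.6,0,0,0,-1,-0.37,1,0.6,0,0,0,-1]'
python3 - <<'E'
from h import *
plan([.60,-.104,.20],down(-15)); rp=rodpose(); print(rp)
for n in("scene","side"):
  c=shot(n,n+"10.png")
  for q in ["rod_grip","rod_stop","rod_tip","tile_top"]:
    print(q,[(round(d["conf"],2),w(c,d["location"]).round(4).tolist(),px(c,w(c,d["location"])).round().astype(int).tolist()) for d in spotter.mark_of(q,n)])
  print(px(c,rp[0]),px(c,rp[1]),px(c,rp[2]))
  u,v=px(c,rp[1]).astype(int); a=c["pixels"][max(v-40,0):v+35,max(u-50,0):u+50]; cv2.imwrite(f"pics/{n}10c.png",cv2.resize(a,None,fx=7,fy=7,interpolation=2)[:,:,::-1]); print(u-50,v-40)
E
```

```text
clock: 26.52
tcp_pos: [0.6061, -0.0818, 0.25]
tool_rot: [0.991, -0.133, -0.002, -0.0]
wrist_force: [-0.6, 0.2, -0.5]
finger_gap: 0.175
t 26.52 shift [0.002 0.231 0.5  ] turn [ 0.     0.003 -0.003]
(array([ 0.60259306, -0.08079055,  0.26312755]), array([ 0.55629766, -0.06813036,  0.26380237]), array([ 0.45020403, -0.03911743,  0.26534882]), array([ 0.96448755, -0.26375391, -0.01405863]))
rod_grip [(0.76, [0.2556, -0.326, 0.0113], [234, 225]), (0.59, [0.602, -0.0774, 0.2641], [368, 164])]
rod_stop [(0.83, [0.189, -0.334, 0.0198], [220, 216]), (0.58, [0.4305, 0.2604, 0.1055], [379, 152]), (0.53, [0.5567, -0.0675, 0.2634], [357, 158])]
rod_tip [(0.96, [0.0462, -0.3577, 0.0286], [188, 201]), (0.67, [0.4554, -0.042, 0.2574], [336, 147])]
tile_top [(0.96, [0.446, -0.0654, 0.0101], [328, 212])]
[367.08560995 164.83613382] [356.83189623 157.97740177] [335.26514237 143.55155759]
306 117
rod_grip [(0.65, [0.2513, -0.3261, 0.0165], [380, 196]), (0.53, [0.6048, -0.0763, 0.2587], [256, 159])]
rod_stop [(0.84, [0.187, -0.331, 0.022], [399, 195]), (0.58, [0.5585, -0.0666, 0.2601], [272, 162])]
rod_tip [(0.76, [0.4552, -0.0424, 0.2585], [308, 170])]
tile_top [(0.62, [0.4454, -0.0589, 0.0143], [312, 239])]
[257.52576908 157.04111371] [273.01383713 160.46408041] [310.13212244 168.66311868]
223 120
```

View pics/scene10c.png

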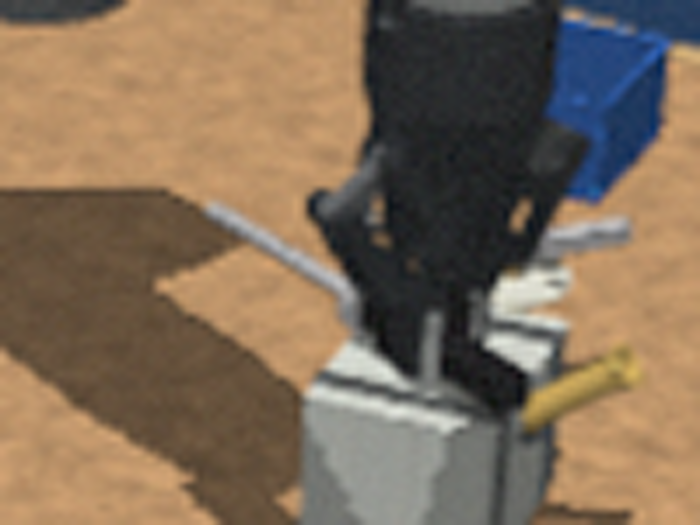

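View pics/side10c.png

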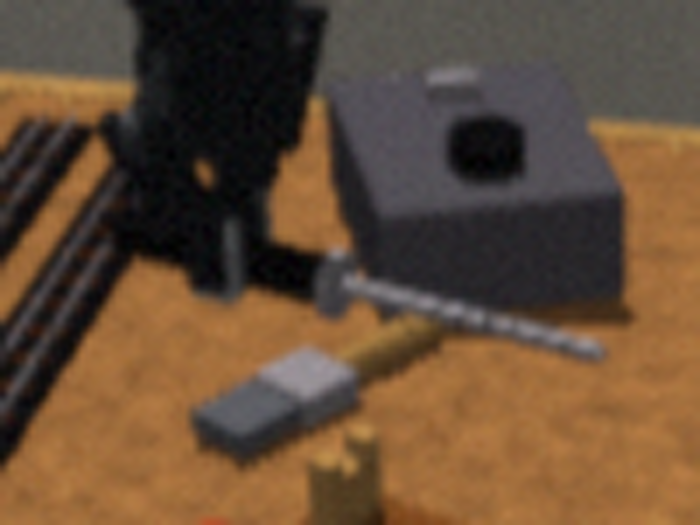

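The rod is level within about 1.5–2°, tip slightly low. Both networks put the tip at about (0.455, -0.042, 0.258), against a predicted 0.265. The scene crop shows it at (208,205) and the side crop at (603,352). I'll shift it over the tile centre (0.444, -0.062), trim the pitch and descend to a tip height of about 0.08.

```bash
python3 - <<'E'
from h import *
s=status.state(); p=s["tcp_pos"]; plan(p+np.array([-.0113,-.0198,-.178]))
E
python3 -m inch '[-0.03,0.08,0.4,0,-0.01,0,-1, -0.06,0.16,0.8,0,-0.017,0,-1,-0.06,0.16,1,0,-0.017,0,-1,-0.06,0.16,1,0,-0.017,0,-1]'; python3 -m inch '[0,0.03,0.3,0,0,0,-1, 0,0.06,0.6,0,0,0,-1,0,0.06,0.78,0,0,0,-1,0,0.06,0.78,0,0,0,-1,0,0.06,0.78,0,0,0,-1]'
python3 - <<'E'
from h import *
s=status.state(); rp=rodpose(); print(rp)
for n in("scene","side"):
  c=shot(n,n+"11.png")
  for q in ["rod_grip","rod_stop","rod_tip","tile_top"]:
    print(q,[(round(d["conf"],2),w(c,d["location"]).round(4).tolist(),px(c,w(c,d["location"])).round().astype(int).tolist()) for d in spotter.mark_of(q,n)])
  u,v=px(c,rp[1]).astype(int); a=c["pixels"][max(v-40,0):v+35,max(u-50,0):u+50]; cv2.imwrite(f"pics/{n}11c.png",cv2.resize(a,None,fx=7,fy=7,interpolation=2)[:,:,::-1]); print(u-50,v-40)
E
```

```text
t 27.02 shift [-0.055  0.221  1.78 ] turn [0. 0. 0.]
clock: 27.52
tcp_pos: [0.5961, -0.0949, 0.1499]
tool_rot: [0.991, -0.132, -0.015, -0.002]
wrist_force: [-0.5, -0.2, -1.4]
finger_gap: 0.173
clock: 28.15
tcp_pos: [0.5935, -0.1002, 0.0736]
tool_rot: [0.991, -0.132, -0.013, -0.002]
wrist_force: [-0.2, -0.5, -0.6]
finger_gap: 0.173
(array([ 0.5902824 , -0.09930023,  0.08683018]), array([ 0.54399461, -0.08672124,  0.08862165]), array([ 0.43791841, -0.0578944 ,  0.09272709]), array([ 0.96432901, -0.26206225, -0.03732218]))
rod_grip [(0.83, [0.2565, -0.3283, 0.0141], [234, 225]), (0.61, [0.5924, -0.1, 0.0866], [357, 215])]
rod_stop [(0.95, [0.1908, -0.3311, 0.0203], [221, 216]), (0.69, [0.5446, -0.0818, 0.0811], [349, 208]), (0.67, [0.4449, -0.0649, 0.0116], [328, 211])]
rod_tip [(0.97, [0.045, -0.3598, 0.0279], [188, 202]), (0.6, [0.4449, -0.0632, 0.0863], [329, 193])]
tile_top [(0.8, [0.4443, -0.062, 0.0123], [329, 211]), (0.25, [0.4048, -0.4222, -0.0015], [242, 263]), (0.22, [0.4312, 0.2614, 0.1063], [380, 152])]
297 166
rod_grip [(0.8, [0.2502, -0.3233, 0.0141], [380, 197]), (0.69, [0.59, -0.0993, 0.0849], [267, 207])]
rod_stop [(0.62, [0.5451, -0.0865, 0.0849], [281, 211]), (0.62, [0.1847, -0.3315, 0.0178], [400, 196]), (0.54, [0.4277, 0.2633, 0.1048], [298, 299]), (0.53, [0.447, -0.0581, 0.0147], [312, 239])]
rod_tip [(0.58, [0.4387, -0.0612, 0.0847], [315, 220]), (0.33, [0.3998, -0.4184, -0.002], [340, 182])]
tile_top [(0.83, [0.4468, -0.0566, 0.0163], [312, 239]), (0.16, [0.5585, 0.0251, 0.0002], [268, 257])]
230 169
```

View pics/scene11c.png

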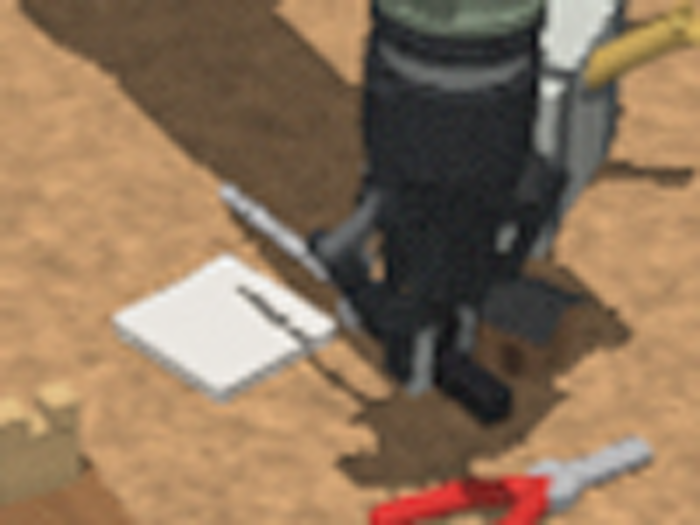

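View pics/side11c.png

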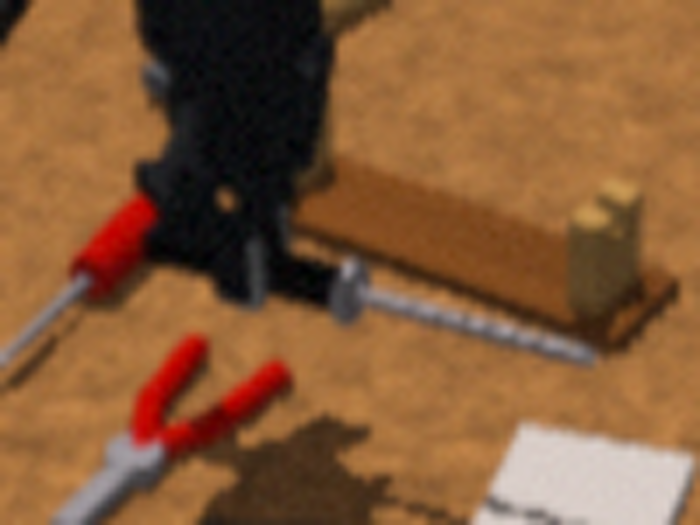

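The tip, at scene crop (228,190) and side crop (595,355), is about 73 mm above the tile and within about 5 mm of its centre. The rod is level and clear of everything. Final check of the lever, bystanders and stillness.

```bash
python3 -m inch '[0,0,0,0,0,0,-1, 0,0,0,0,0,0,-1]'
python3 - <<'E'
from h import *
c=optics.camera("side")
for q in ["lever_grip","lever_pivot","pliers","screwdriver","wagon","hut","ballast_jar","brush","spool"]:
    print(q,[(round(d["conf"],2),w(c,d["location"]).round(3).tolist()) for d in spotter.mark_of(q,"side")[:1]])
c=shot("scene","s12.png"); a=c["pixels"][135:190,350:420]; cv2.imwrite("pics/lev12.png",cv2.resize(a,None,fx=8,fy=8,interpolation=2)[:,:,::-1])
print(abs(status.state()["qd"]).max())
E
```

```text
clock: 28.9
tcp_pos: [0.5922, -0.1, 0.072]
tool_rot: [0.991, -0.132, -0.015, -0.002]
wrist_force: [0.4, 1.1, -0.5]
finger_gap: 0.172
lever_grip [(0.66, [0.558, 0.026, -0.004])]
lever_pivot [(0.58, [0.427, 0.263, 0.103])]
pliers [(0.54, [0.639, -0.062, 0.0])]
screwdriver [(0.44, [0.696, -0.178, -0.001])]
wagon [(0.6, [0.703, 0.101, -0.001])]
hut [(0.79, [0.557, 0.024, -0.0])]
ballast_jar [(0.89, [0.69, 0.359, -0.002])]
brush [(0.39, [0.663, -0.419, 0.002])]
spool [(0.49, [0.4, -0.418, 0.0])]
0.0015372677609283378
```

View pics/lev12.png

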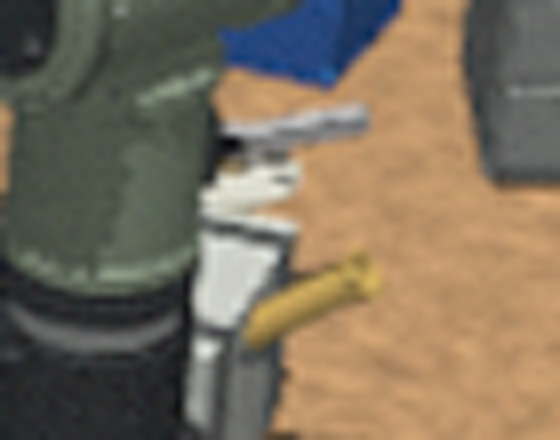

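View pics/s12.png

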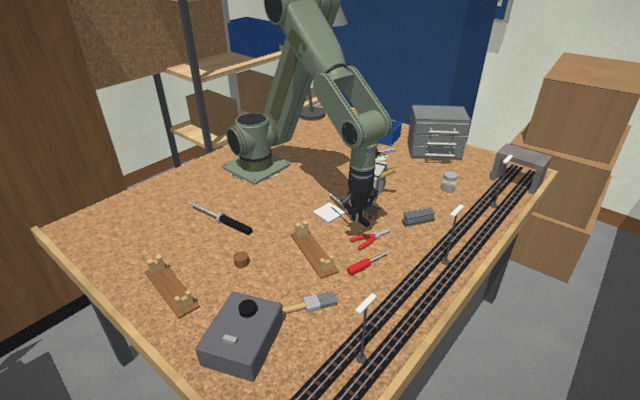

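The lever's end is at (395.6,149.6), the same pixel as before the insertion. The bystanders are where they started and the arm is still. Handing in.

```bash
python3 -c "
from h import *
print(ctrl.hand_in())"
```

```text
the job is handed in; nothing more can be done
None
```

I did every step of the task and handed it in at about 29 s of the 72 s allowed; the hand-in gives no verdict. The lever is at half open, and the small rod went to its stop in the tube and came right out. The rod is now held over the reading tile.

**Lever:** I measured it at 45° on the tank (60.85° in the world, with the tank turned 15.9°). Its end stayed at the same scene pixel to the end. The network misread the lever grip in the last side picture, giving the hut's place, so this last check rests on the pixel.

**Rod in the tube:** the collar stopped at an estimated depth of 110 mm. Doubling the push to 17 N moved it only 0.2 mm. There was some side load on the way in, up to about 15 N, which I eased before that last push.

**Final hold:**
- **Tip position:** it is about 73 mm above the tile and roughly 3–8 mm from its centre; the two cameras disagree by about 6 mm.
- **Level:** the rod had pitched about 2° in the grip, and I trimmed it. It now reads level within about 1–2°. My pose model, which ignores that slip, disagrees slightly and puts the tip 7 mm higher.
- **Still and clear:** the joints were still and nothing touched the rod in the pictures.

**Bystanders:** all seven were within network error, a few mm, of where they started.

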